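Tighten the four knobs of an inspection cover crosswise in two passes

TASK

Hand-tighten the four wing knobs of the round inspection cover clockwise, crosswise and in two passes: in each pass do one knob, then the one straight across, then the other two. In the first pass run each knob down until you feel it bite and then about 30 degrees more; in the second pass turn each fully home against its firm stop, feeling for it and not forcing it, because a stud strips when overtightened. Leave the things round about alone and let go of everything at the end.

Things in the scene. Friction and masses are not known exactly. Their poses are not given: they have to be found in the camera images.
- housing: blue round gearbox housing, fixed to the bench, 236 mm across the foot, with a 218 mm aluminium cover whose top is 46 mm above the bench. Origin: centre of its underside; z up. On the cover four black wing knobs stand on a circle of 74 mm radius, a quarter turn apart (105 mm between neighbours); a flat sight glass (5 mm high) in the middle. Knobs tighten clockwise from above.
- grip_1 (a point): wing knob 1, in the housing's +x+y quarter, straight across from knob 3: a black bar 44 mm long (own x), 14 mm thick (own y), 34 mm high, above a 25 mm round hub. Point: on the vertical turning axis, 12 mm below the bar's top, 22 mm above its underside, 80 mm above the bench. Runs loose (0.03 N m) for an unknown 0.1 to 0.5 rad, then bites. The bar's direction does not tell where.
- grip_2 (a point): wing knob 2, in the housing's +x-y quarter, straight across from knob 4: a black bar 44 mm long (own x), 14 mm thick (own y), 34 mm high, above a 25 mm round hub. Point: on the vertical turning axis, 12 mm below the bar's top, 22 mm above its underside, 80 mm above the bench. Runs loose (0.03 N m) for an unknown 0.1 to 0.5 rad, then bites. The bar's direction does not tell where.
- grip_3 (a point): wing knob 3, in the housing's -x-y quarter, straight across from knob 1: a black bar 44 mm long (own x), 14 mm thick (own y), 34 mm high, above a 25 mm round hub. Point: on the vertical turning axis, 12 mm below the bar's top, 22 mm above its underside, 80 mm above the bench. Runs loose (0.03 N m) for an unknown 0.1 to 0.5 rad, then bites. The bar's direction does not tell where.
- grip_4 (a point): wing knob 4, in the housing's -x+y quarter, straight across from knob 2: a black bar 44 mm long (own x), 14 mm thick (own y), 34 mm high, above a 25 mm round hub. Point: on the vertical turning axis, 12 mm below the bar's top, 22 mm above its underside, 80 mm above the bench. Runs loose (0.03 N m) for an unknown 0.1 to 0.5 rad, then bites. The bar's direction does not tell where.
- washer_pt_1 (a point): brass washer under knob 1, 29 mm across; point at its underside, 48.5 mm above the bench. From the bite on, the knob needs a steady 0.20 N m (0.15 or more is left when the hand pauses) and stays where it is left, bar an elastic give in its hub of 2 N m per rad (it springs back up to 0.1 rad when let go). It sinks 1 mm per rad, too little to measure. 1.2 rad past the bite is the stop.
- stud_1 (a joint): how far the 8 mm threaded stud of knob 1 has turned in the casting, rad clockwise: 0 while it is sound. At the stop the resistance climbs above the steady 0.20 by 2 N m per rad of further turning. Stop turning between 0.26 and 0.38 N m: above 0.45 N m the stud strips and turns along. Within 0.07 rad of the stop counts as home.
- washer_pt_2 (a point): brass washer under knob 2, 29 mm across; point at its underside, 48.5 mm above the bench. From the bite on, the knob needs a steady 0.20 N m (0.15 or more is left when the hand pauses) and stays where it is left, bar an elastic give in its hub of 2 N m per rad (it springs back up to 0.1 rad when let go). It sinks 1 mm per rad, too little to measure. 1.2 rad past the bite is the stop.
- stud_2 (a joint): how far the 8 mm threaded stud of knob 2 has turned in the casting, rad clockwise: 0 while it is sound. At the stop the resistance climbs above the steady 0.20 by 2 N m per rad of further turning. Stop turning between 0.26 and 0.38 N m: above 0.45 N m the stud strips and turns along. Within 0.07 rad of the stop counts as home.
- washer_pt_3 (a point): brass washer under knob 3, 29 mm across; point at its underside, 48.5 mm above the bench. From the bite on, the knob needs a steady 0.20 N m (0.15 or more is left when the hand pauses) and stays where it is left, bar an elastic give in its hub of 2 N m per rad (it springs back up to 0.1 rad when let go). It sinks 1 mm per rad, too little to measure. 1.2 rad past the bite is the stop.
- stud_3 (a joint): how far the 8 mm threaded stud of knob 3 has turned in the casting, rad clockwise: 0 while it is sound. At the stop the resistance climbs above the steady 0.20 by 2 N m per rad of further turning. Stop turning between 0.26 and 0.38 N m: above 0.45 N m the stud strips and turns along. Within 0.07 rad of the stop counts as home.
- washer_pt_4 (a point): brass washer under knob 4, 29 mm across; point at its underside, 48.5 mm above the bench. From the bite on, the knob needs a steady 0.20 N m (0.15 or more is left when the hand pauses) and stays where it is left, bar an elastic give in its hub of 2 N m per rad (it springs back up to 0.1 rad when let go). It sinks 1 mm per rad, too little to measure. 1.2 rad past the bite is the stop.
- stud_4 (a joint): how far the 8 mm threaded stud of knob 4 has turned in the casting, rad clockwise: 0 while it is sound. At the stop the resistance climbs above the steady 0.20 by 2 N m per rad of further turning. Stop turning between 0.26 and 0.38 N m: above 0.45 N m the stud strips and turns along. Within 0.07 rad of the stop counts as home.
- tape_measure: yellow and black tape measure, 34x93x72 mm, a bystander; origin under its centre as it stands or lies.
- pliers: red-handled pliers, 48x176x12 mm, a bystander; origin under its centre as it stands or lies.
- glue_bottle: grey glue bottle with a pointed cap, 40x62x162 mm, a bystander; origin under its centre as it stands or lies.
- adj_wrench: steel adjustable wrench, 46x187x17 mm, a bystander; origin under its centre as it stands or lies.
- claw_hammer: claw hammer with a wooden handle, 119x296x27 mm, a bystander; origin under its centre as it stands or lies.
- sanding_block: cork sanding block, 68x112x36 mm, a bystander; origin under its centre as it stands or lies.

How it is judged:
By the outcome, as a careful person would: the job done as asked, in the order asked, and still so for the second after the job is handed in, with the robot touching nothing.
It also fails if it takes over 72 s, if anything falls off the work surface, if the arm or the gripper's body presses on something with over 40 N, if the wrist force passes 120 N, or if a joint passes its speed limit or range.

ROBOT

A 7-joint arm with a two-finger parallel gripper is mounted at the origin on a cart in front of the work surface, level with it; the furniture and walls round the work are solid. World frame = base frame: x ahead of the robot, y to its left, z up, the work surface at z = 0. Lengths are in m, angles in rad, forces in N, time in s.
With the tool pointing down it reaches from about 0.425 to 0.925 m from the base axis. Payload 6.8 kg.
Tool frame: the origin (TCP) lies at the very end of the fingers, on their centre line; the grasp point (between the pads) lies 19 mm behind it (hold_point_z is the distance from the TCP to the grasp point, in m); z points along the fingers, y is the direction in which the jaws open and shut (so a half turn about z gives the same grasp; the last joint's range is limited). The gripper opens to 85 mm and grips with 20 to 120 N. Pads are 22 mm wide; open, the fingers measure 114 mm over their backs; the gripper's body (76 mm by 85 mm) begins 54 mm behind the grasp point. The pads swing forward as they close: fully open they stand 13 mm farther back than shut.
Start: joints at [-1.33, 0.477, 0.022, 1.555, -0.011, 1.109, -0.083], TCP at [0.231, 0.634, 0.231] pointing down, gripper open.
Joint ranges: [-2.96, 2.96], [-0.34, 2.1], [-1.41, 1.46], [0.24, 2.44], [-1.37, 4.51], [0.17, 1.92], [-2.96, 2.96]. Speed limits (rad/s): [2.39, 2.39, 3.14, 3.14, 3.14, 3.14, 3.14].

INTERFACE

Orientations are given as a unit quaternion [w, x, y, z].
In Python, from station import get_obs, read_camera, calibration, hand_in, regions_of, hold_point_z gives the robot as it stands.
- The arm moves only by the tool send_rows, never from a script. Its argument "motion" is text: rows parted by semicolons, each of 7 numbers parted by spaces: the shift along the world's x, y, z in cm, then the turn, a rotation vector about the world's x, y, z in degrees, then the closure, from 0 (fully open) to 1 (shut). In form: dx dy dz rx ry rz fingers; .... A call has 1 to 20 rows; each row shifts and turns the pose as measured when the row begins; what a row does not reach is not made up. A row lasts 1/12 s, in which the tool goes at most 41.7 mm and 7.16 degrees, less where a joint would pass 70% of its speed; a pose out of reach is approached as far as the arm can. A call is refused whole if a number of a shift passes 4.17 or a number of a turn 7.16, either way. A call with a gripper value outside its range is refused whole. The fingers move at their own pace and stop on an object; "newtons" is the grip in N (left out, the last holds). Time passes only in rows, so rows that do not move let the fingers close. It gives the time, the measured TCP pose, the force and the opening at its end, in the units of the state.
- get_obs(): the state, without advancing time (a new reading comes with each control period).
- read_camera(name): name is "side" or "top"; returns the picture (480x640x3 uint8, red, green, blue); there is no depth.
- calibration(name): a dict with "mtx" (3x3 intrinsics, pixels), "R" (3x3) and "t" (3): a world point X has camera coordinates R X + t. Camera axes: x right, y down, z forward; pixel columns grow to the right and rows downward; lengths in m; the calibration is good to about 2 mm. A picture is of the moment at which its call begins. calibration takes no time and is no camera call.
- hand_in(): hands the job in, once; it reports no verdict.
Trained networks look in the newest picture that a camera, given by its name, has taken for a name from the list of things; names that differ only in an ending like _2 or _b are one class to them, and where a whole thing is asked for, a point or a joint stands for the part that bears it (a point fixed in the world has none). Each returns a list of dicts, best first, with "conf" (0 to 1); they miss things now and then, are a little off and sometimes report something else, mostly with a low value. They report only what shows in the picture. A call takes as long as a camera call.
- regions_of(thing, camera): "region" (480x640 bool, what is visible of it) and "point" ([column, row] in pixels, amid what is visible of it).
The state is a dict: "t": time; "q": joint angles; "joint_vel": joint speeds; "joint_torque": joint torques, N m; "eef_pos": TCP position; "tool_rot": TCP orientation; "contact_force": force on the tool from outside, world axes, zero at the start; "torque": the same for the moment, N m; "gripper_width": opening from 0.0 (shut) to 1.0 (fully open).
Only numpy, scipy, OpenCV 4.12 (cv2) and the standard library are available. Lean on these libraries where they do the work, as an engineer would, in place of code of your own. Each camera call takes 0.05 s, during which the arm holds its last target.

## Working session

There is one attempt and no reset: what is moved stays moved. The work goes in short steps, Python scripts to look and compute and a tool call to move; the robot and the scene stay as the last step left them, time stands still between calls to the robot, and variables do not carry over. Pictures are saved under pics/ and viewed, and the job is handed in when it is done.

Besides the shell and the picture viewer there is one more tool, called after ">>>" as name(argument=value, ...) on one line, values as JSON. send_rows: Moves the arm, as the interface text tells. Its arguments: {"type":"object","properties":{"motion":{"type":"string"},"newtons":{"type":"number"}},"required":["motion"]}

```bash
mkdir -p pics; ls; python3 - <<'E'
from station import *
import cv2,numpy as np
np.set_printoptions(precision=4,suppress=True)
o=get_obs();print(o)
print(hold_point_z)
for c in ["top","side"]:
    im=read_camera(c);cv2.imwrite(f"pics/{c}0.png",im[:,:,::-1]);k=calibration(c);print(c,k)
E
```

```text
pics
{'t': 0.0, 'q': array([-1.3301,  0.4778,  0.0223,  1.5565, -0.0115,  1.1093, -0.0831]), 'joint_vel': array([-0.0007,  0.0016,  0.0002,  0.0005,  0.0015, -0.0011,  0.0007]), 'joint_torque': array([ -0.0019, -59.6444,   1.6072, -28.1204,   0.0124,   0.0093,
        -0.    ]), 'eef_pos': array([0.2305, 0.6338, 0.2303]), 'tool_rot': array([-0.0001,  0.1735,  0.9848, -0.0009]), 'contact_force': array([ 0.0718, -0.2671,  0.4684]), 'torque': array([-0.0105,  0.0278,  0.0219]), 'gripper_width': 0.9997361663094304}
0.0187
top {'mtx': array([[444.4179,   0.    , 321.1394],
       [  0.    , 444.4179, 230.5958],
       [  0.    ,   0.    ,   1.    ]]), 'R': array([[ 0.0258, -0.9997, -0.0016],
       [-0.9878, -0.0253, -0.1538],
       [ 0.1537,  0.0056, -0.9881]]), 't': array([-0.0097,  0.4988,  1.41  ])}
side {'mtx': array([[491.9617,   0.    , 311.1411],
       [  0.    , 491.9617, 240.2117],
       [  0.    ,   0.    ,   1.    ]]), 'R': array([[ 0.9993, -0.0335,  0.0172],
       [-0.0033, -0.5344, -0.8453],
       [ 0.0375,  0.8446, -0.5341]]), 't': array([-0.4951,  0.0845,  1.2412])}
```

View pics/top0.png

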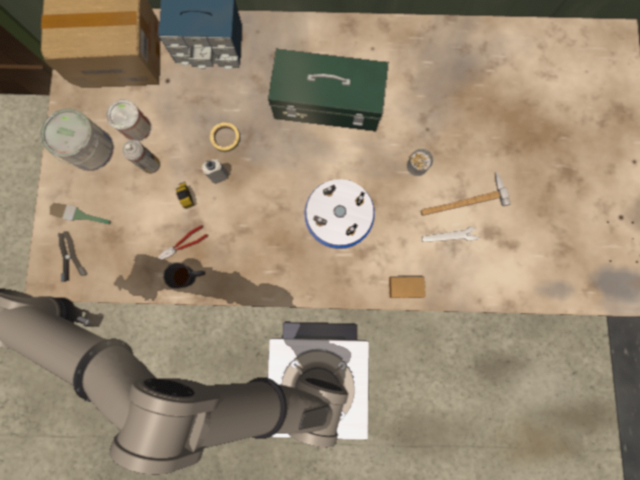

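View pics/side0.png

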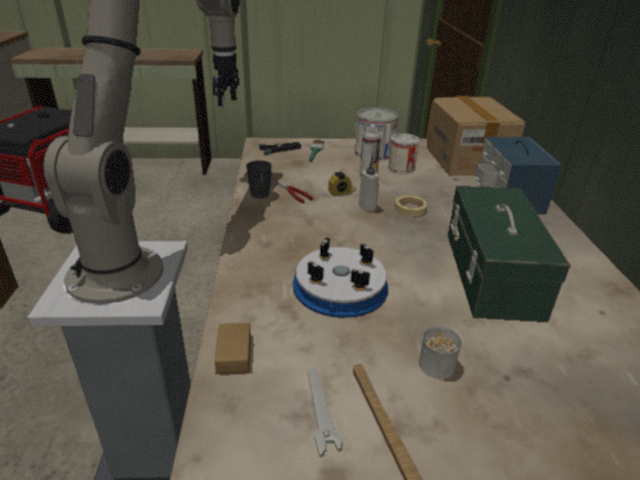

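```bash
cat > h.py <<'E'
from station import *
import cv2,numpy as np
np.set_printoptions(precision=4,suppress=True)
def back(cam,uv,z):
    k=calibration(cam);d=np.linalg.inv(k["mtx"])@np.array([uv[0],uv[1],1.]);R=k["R"];C=-R.T@k["t"];d=R.T@d
    return C+d*(z-C[2])/d[2]
def proj(cam,X):
    k=calibration(cam);c=np.asarray(X)@k["R"].T+k["t"];p=c@k["mtx"].T;return p[...,:2]/p[...,2:]
E
python3 - <<'E'
from h import *
for cam in ["top","side"]:
  for n in ["grip_1","housing","washer_pt_1"]:
    for r in regions_of(n,cam):
        m=r["region"];ys,xs=np.where(m)
        print(cam,n,round(r["conf"],2),r["point"],m.sum(),xs.min(),xs.max(),ys.min(),ys.max(),back(cam,r["point"],.08 if n[0]=='g' else .046))
E
```

```text
top grip_1 0.66 [348.8, 232.0] 69 346 356 225 234 [ 0.4902 -0.0847  0.08  ]
top grip_1 0.49 [360.7, 199.8] 71 357 364 192 205 [ 0.5954 -0.1211  0.08  ]
top grip_1 0.47 [327.5, 190.8] 78 324 335 185 194 [ 0.6222 -0.0142  0.08  ]
top housing 0.86 [340.8, 216.6] 3576 305 374 179 248 [ 0.5455 -0.0598  0.046 ]
side grip_1 0.72 [317.0, 273.6] 255 308 323 261 281 [ 0.5036 -0.1139  0.08  ]
side grip_1 0.64 [358.1, 281.3] 304 351 370 269 288 [ 0.5942 -0.1439  0.08  ]
side grip_1 0.46 [367.0, 255.9] 203 360 373 245 263 [ 0.6273 -0.0431  0.08  ]
side grip_1 0.45 [326.7, 247.0] 139 320 329 239 257 [ 0.5324 -0.0031  0.08  ]
side housing 0.73 [337.2, 284.9] 4732 292 389 247 319 [ 0.5514 -0.1123  0.046 ]
side housing 0.19 [358.1, 278.7] 287 351 369 269 288 [ 0.6028 -0.0888  0.046 ]
```

```bash
python3 - <<'E'
from h import *
a=cv2.imread("pics/top0.png")[165:260,290:390];b=cv2.imread("pics/side0.png")[230:325,285:395]
cv2.imwrite("pics/z1.png",cv2.resize(a,None,fx=6,fy=6,interpolation=cv2.INTER_CUBIC))
cv2.imwrite("pics/z2.png",cv2.resize(b,None,fx=6,fy=6,interpolation=cv2.INTER_CUBIC))
E
```

```text
(no output)
```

View pics/z1.png

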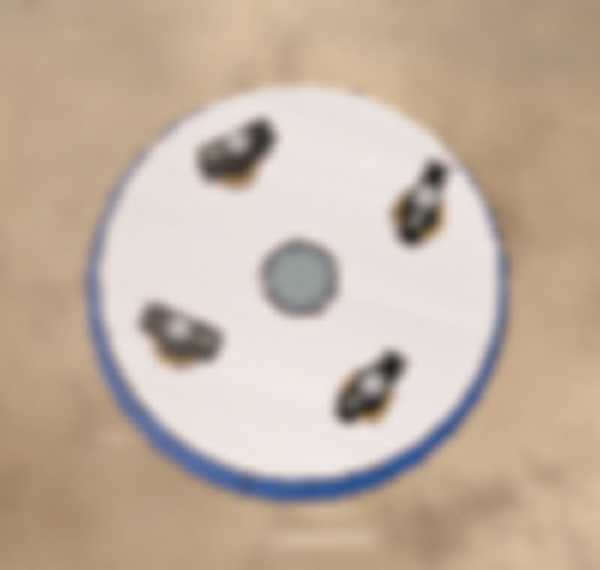

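View pics/z2.png

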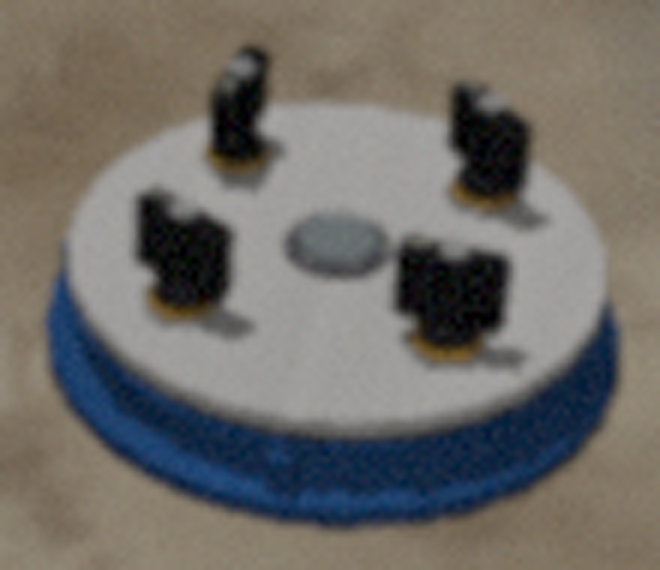

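```bash
cat > fit.py <<'E'
from h import *
from scipy.optimize import minimize
def cover(cam,im):
    g=im.astype(int); 
    hsv=cv2.cvtColor(im,cv2.COLOR_BGR2HSV)
    m=((hsv[...,1]<45)&(hsv[...,2]>(150 if cam=="top" else 120))).astype(np.uint8)
    n,l,s,c=cv2.connectedComponentsWithStats(m)
    box=(slice(170,255),slice(300,385)) if cam=="top" else (slice(240,312),slice(285,395))
    M=np.zeros_like(m);M[box]=m[box]
    n,l,s,c=cv2.connectedComponentsWithStats(M);i=1+np.argmax(s[1:,4]);M=(l==i).astype(np.uint8)
    cs,_=cv2.findContours(M,cv2.RETR_EXTERNAL,cv2.CHAIN_APPROX_NONE)
    h=cv2.convexHull(max(cs,key=cv2.contourArea));F=np.zeros_like(m);cv2.fillPoly(F,[h],1);return F,h
S=4
def poly(cam,c,a,shift=(0,0)):
    u=np.array([np.cos(a),np.sin(a)]);v=np.array([-u[1],u[0]])
    P=[(*(c+sx*.022*u+sy*.007*v),z) for sx in(-1,1) for sy in(-1,1) for z in(.058,.092)]
    t=np.linspace(0,2*np.pi,20);H=[(c[0]+.0125*np.cos(x),c[1]+.0125*np.sin(x),z) for x in t for z in(.0500,.058)]
    return [cv2.convexHull(((proj(cam,np.array(Q))+np.array(shift)+.5)*S*1.).astype(np.float32)) for Q in(P,H)]
def render(cam,c,a,x0,y0,w,h,shift):
    M=np.zeros((h*S,w*S),np.uint8)
    for p in poly(cam,c,a,shift): cv2.fillConvexPoly(M,np.round(p-np.array([x0,y0])*S).astype(np.int32),1)
    return cv2.GaussianBlur(cv2.resize(M.astype(np.float32),(w,h),interpolation=cv2.INTER_AREA),(3,3),0.6)
def dark(im,cam):
    v=im.astype(np.float32).min(2) if False else cv2.cvtColor(im,cv2.COLOR_BGR2HSV)[...,2].astype(np.float32)
    hi=np.percentile(v,60)
    return v
E
python3 - <<'E'
from fit import *
for cam in["top","side"]:
    im=cv2.imread(f"pics/{cam}0.png");F,h=cover(cam,im)
    e=cv2.fitEllipse(h);print(cam,F.sum(),e)
    # fit centre: compare with projected circle
    t=np.linspace(0,2*np.pi,72)
    ys,xs=np.nonzero(F)
    def f(p):
        P=proj(cam,np.c_[p[0]+.109*np.cos(t),p[1]+.109*np.sin(t),np.full(72,.046)])
        M=np.zeros((480*8,640*8),np.uint8);cv2.fillPoly(M,[np.round((P+.5)*8).astype(np.int32)],1)
        M=cv2.resize(M.astype(np.float32),(640,480),interpolation=cv2.INTER_AREA)
        return np.abs(M-F).sum()
    r=minimize(f,[.547,-.063],method="Nelder-Mead",options=dict(initial_simplex=[[.547,-.063],[.557,-.063],[.547,-.053]],xatol=1e-4));print(r.x,r.fun)
    for row in (145+35,): pass
E
```

```text
top 3644 ((338.7635192871094, 211.5893096923828), (65.62838745117188, 69.66624450683594), 91.63397979736328)
[ 0.5631 -0.0542] 197.71875
side 3932 ((340.7373046875, 273.07562255859375), (53.96965789794922, 91.16390228271484), 93.50788116455078)
[ 0.5636 -0.0589] 142.171875
```

```bash
cat > fit2.py <<'E'
from fit import *
ims={c:cv2.imread(f"pics/{c}0.png") for c in("top","side")}
win={"top":(298,172,84,76),"side":(288,230,104,85)}
W={}
for c in ims:
    x0,y0,w,h=win[c];im=ims[c][y0:y0+h,x0:x0+w].astype(np.float32);g=im.mean(2)
    bg=225. if c=="top" else 175.
    bg=np.percentile(g,80); W[c]=(np.clip((bg-g)/(bg-15),0,1),bg)
def knobcost(c,k,a,sh):
    tot=0
    for cam in ims:
        x0,y0,w,h=win[cam];ctr=proj(cam,np.array([*k,.072]));r=11 if cam=="top" else 16
        X,Y=int(round(ctr[0]))-r,int(round(ctr[1]))-r
        R=render(cam,k,a,X,Y,2*r+1,2*r+1,sh[cam])
        D=W[cam][0][Y-y0:Y-y0+2*r+1,X-x0:X-x0+2*r+1]
        if D.shape!=R.shape: return 1e4
        tot+=np.minimum(np.abs(D-R),.6).sum()/(1 if cam=="top" else 2)
    return tot
def kpos(p):
    return [np.array(p[:2])+.074*np.array([np.cos(p[2]+q),np.sin(p[2]+q)]) for q in(np.pi/4,-np.pi/4,-3*np.pi/4,3*np.pi/4)]
E
python3 - <<'E'
from fit2 import *
# initial: knob positions guess
g=[(.622,-.014),(.595,-.121),(.49,-.085),(.52,.02)]
sh0={"top":(0,0),"side":(0,0)}
for i,k in enumerate(g):
    best=[]
    for a0 in np.arange(0,np.pi,np.pi/8):
        f=lambda p:knobcost(None,p[:2]/1,p[2],sh0)
        s=np.array([[*k,a0]]*4);s[1,0]+=.006;s[2,1]+=.006;s[3,2]+=.3
        r=minimize(f,s[0],method="Nelder-Mead",options=dict(initial_simplex=s,xatol=1e-4,fatol=1e-2));best.append((r.fun,r.x))
    best.sort(key=lambda x:x[0]);print(i+1,[(round(b[0],1),b[1]) for b in best[:3]])
E
```

```text
Traceback (most recent call last):
  File "fit2.py", line 12, in knobcost
    x0,y0,w,h=win[cam];ctr=proj(cam,np.array([*k,.072]));r=11 if cam=="top" else 16
                           ~~~~^^^^^^^^^^^^^^^^^^^^^^^^^
  File "h.py", line 8, in proj
    k=calibration(cam);c=np.asarray(X)@k["R"].T+k["t"];p=c@k["mtx"].T;return p[...,:2]/p[...,2:]
ValueError: time passes only in moves, steps and waits
```

```bash
sed -i 's/^def back/CAL={c:calibration(c) for c in ("top","side")}\ndef back/; s/k=calibration(cam)/k=CAL[cam]/' h.py
cat > run1.py <<'E'
from fit2 import *
g=[(.622,-.014),(.595,-.121),(.49,-.085),(.52,.02)]
sh0={"top":(0,0),"side":(0,0)}
for i,k in enumerate(g):
    best=[]
    for a0 in np.arange(0,np.pi,np.pi/6):
        f=lambda p:knobcost(None,p[:2]/1,p[2],sh0)
        s=np.array([[*k,a0]]*4);s[1,0]+=.006;s[2,1]+=.006;s[3,2]+=.3
        r=minimize(f,s[0],method="Nelder-Mead",options=dict(initial_simplex=s,xatol=1e-4,fatol=1e-2));best.append((r.fun,r.x))
    best.sort(key=lambda x:x[0]);print(i+1,[(round(float(b[0]),1),b[1]) for b in best[:3]])
E
python3 run1.py; python3 -c "from h import *; print(get_obs()['t'])"
```

```text
1 [(147.4, array([ 0.6279, -0.0209,  1.8963])), (147.4, array([ 0.6274, -0.0212,  1.8799])), (147.5, array([ 0.6268, -0.0218,  1.9209]))]
2 [(140.8, array([ 0.6013, -0.1199, -0.3252])), (141.3, array([ 0.6011, -0.1207, -0.3726])), (142.0, array([ 0.5994, -0.1199,  2.7751]))]
3 [(117.5, array([ 0.5   , -0.0929,  2.112 ])), (119.0, array([ 0.5003, -0.0932,  2.1364])), (119.5, array([ 0.5015, -0.095 ,  2.2553]))]
4 [(10000.0, array([0.52, 0.02, 0.  ])), (10000.0, array([0.52  , 0.02  , 0.5236])), (10000.0, array([0.52  , 0.02  , 1.0472]))]
0.4
```

```bash
python3 - <<'E'
from fit2 import *
for c,p in (("top",(340,195)),("side",(340,255))):
    print(c,W[c][1],ims[c][p[1]-2:p[1]+3,p[0]-3:p[0]+4].mean(2).round().tolist()[0])
for c in ims:
    g=ims[c].mean(2)
    print(g[192-8:207,320:340].astype(int) if c=="top" else g[235:262,316:334].astype(int))
E
```

```text
top 227.33333 [230.0, 230.0, 229.0, 229.0, 229.0, 229.0, 229.0]
side 155.33333 [161.0, 159.0, 159.0, 160.0, 158.0, 160.0, 158.0]
[[173 183 198 213 222 227 228 228 228 227 223 213 194 181 192 217 227 228
  228 227]
 [192 210 220 226 227 228 228 227 225 216 196 164 134 117 141 189 222 229
  229 228]
 [214 223 226 227 227 227 224 219 208 189 155 115  81  69 102 161 211 227
  229 229]
 [224 225 225 225 222 212 197 185 183 176 149 108  70  55  78 135 193 224
  229 230]
 [226 226 222 211 192 168 148 148 167 175 155 112  70  53  75 132 193 225
  231 231]
 [227 224 207 174 147 130 118 122 146 158 140 100  62  59  97 158 212 228
  231 231]
 [227 222 195 148 122 120 108  99 106 113 100  73  62  86 133 186 221 229
  230 230]
 [226 221 189 134 103  98  90  76  71  70  63  60  83 129 176 213 226 228
  228 229]
 [226 221 190 131  88  74  69  62  58  56  55  71 116 169 211 226 229 229
  228 228]
 [225 222 199 148  96  72  69  65  61  62  68  97 148 197 224 230 230 230
  229 229]
 [225 224 214 178 132 105  99  94  88  89  98 128 173 211 226 229 229 229
  229 230]
 [226 226 222 207 180 165 157 145 13
[... 2310 characters left out ...]
 87 128 144 152 159 157]
 [160 162 153 129  66  15   9  29  16  15   3  21  50  85 106 129 146 157]
 [163 158 148 115  59  21  17  17  14   8   3  12  31  60  85 103 134 153]
 [160 157 141 105  56  21  13   3   8  14  17  10  36  62  82 100 128 151]
 [158 156 140 108  83  59  36  26  27  21  33  34  50  70  98 124 140 155]
 [158 156 149 128  98  75  55  43  49  47  55  63  64  88 122 150 155 156]
 [160 160 155 143 120  92  74  69  66  69  74  77  80 106 136 158 157 158]
 [157 161 162 155 139 113  86  77  79  81  83  85  97 126 151 160 159 156]
 [158 161 163 161 157 139 108  97  94  93  93  97 115 138 157 159 157 158]
 [160 160 161 161 159 149 135 126 129 126 119 117 139 151 157 158 157 158]]
```

```bash
cat > fit3.py <<'E'
from fit import *
import sys
win={"top":(290,165,100,95),"side":(285,225,115,100)}
def load(tag,pref=""):
    ims={c:cv2.imread(f"pics/{c}{tag}.png") for c in("top","side")}
    W={}
    for c in ims:
        x0,y0,w,h=win[c];g=ims[c][y0:y0+h,x0:x0+w].astype(np.float32).mean(2)
        W[c]=np.clip((227-g)/160,0,1) if c=="top" else np.clip((105-g)/90,0,1)
    return ims,W
t20=np.linspace(0,2*np.pi,24)
def render(cam,k,a,X,Y,n,sh):
    M=np.zeros((n*S,n*S),np.float32)
    u=np.array([np.cos(a),np.sin(a)]);v=np.array([-u[1],u[0]])
    circ=lambda r,zs:[(k[0]+r*np.cos(x),k[1]+r*np.sin(x),z) for x in t20 for z in zs]
    bar=[(*(k+sx*.022*u+sy*.007*v),z) for sx in(-1,1) for sy in(-1,1) for z in(.058,.092)]
    for Q,val in((circ(.0145,(.046,.0485)),.45 if cam=="top" else .2),(circ(.0125,(.0485,.058)),1),(bar,1),(circ(.005,(.0922,)),.35 if cam=="top" else .3)):
        p=cv2.convexHull(((proj(cam,np.array(Q))+np.array(sh)+.5-np.array([X,Y]))*S*16).astype(np.int32)) 
        cv2.fillConvexPoly(M,p,val,shift=4)
    return cv2.GaussianBlur(cv2.resize(M,(n,n),interpolation=cv2.INTER_AREA),(7,7),.9)
def cost(W,k,a,sh):
    tot=0
    for cam in W:
        x0,y0,w,h=win[cam];ctr=proj(cam,np.array([*k,.072]));r=10 if cam=="top" else 14
        X,Y=int(round(ctr[0]))-r,int(round(ctr[1]))-r;n=2*r+1
        R=render(cam,k,a,X,Y,n,sh[cam]);D=W[cam][Y-y0:Y-y0+n,X-x0:X-x0+n]
        if D.shape!=R.shape:return 1e3
        m=np.maximum(R,.0)
        e=np.minimum((D-R)**2,.25)
        tot+=e.sum()/(1 if cam=="top" else 2)
    return tot
QA=(np.pi/4,-np.pi/4,-3*np.pi/4,3*np.pi/4)
def kpos(p):return [np.array(p[:2])+.074*np.array([np.cos(p[2]+q),np.sin(p[2]+q)]) for q in QA]
def full(W,p):
    sh={"top":p[7:9],"side":p[9:11]}
    return sum(cost(W,k,a,sh) for k,a in zip(kpos(p),p[3:7]))+ .5*np.sum(np.array(p[7:11])**2)
E
cat > run2.py <<'E'
from fit3 import *
ims,W=load("0")
sh0={"top":(0,0),"side":(0,0)}
p=[.561,-.057,-.14]
ang=[]
for k in kpos(p):
    A=np.arange(0,np.pi,np.pi/24);c=[min(cost(W,k+np.array([dx,dy]),a,sh0) for dx in(-.003,0,.003) for dy in(-.003,0,.003)) for a in A];i=np.argmin(c);ang.append(A[i]);print(k,A[i],np.round(c,1)[::2])
from scipy.optimize import minimize
x=np.array(p+ang+[0]*4)
st=np.array([.004,.004,.05]+[.15]*4+[.5]*4)
for it in range(4):
    s=np.vstack([x]+[x+st*np.eye(11)[i] for i in range(11)])
    r=minimize(lambda q:full(W,q),x,method="Nelder-Mead",options=dict(initial_simplex=s,maxfev=900,xatol=1e-4,fatol=1e-3));x=r.x;print(r.fun,x)
for k,a in zip(kpos(x),x[3:7]):print(k,np.degrees(a)%180,np.hypot(*k))
np.save("x.npy",x)
for cam in W:
    im=cv2.resize(ims[cam],None,fx=6,fy=6,interpolation=cv2.INTER_CUBIC)
    sh=x[7:9] if cam=="top" else x[9:11]
    for k,a in zip(kpos(x),x[3:7]):
        u=np.array([np.cos(a),np.sin(a)]);v=np.array([-u[1],u[0]])
        for z in(.058,.092):
            P=proj(cam,np.array([(*(k+sx*.022*u+sy*.007*v),z) for sx,sy in((-1,-1),(-1,1),(1,1),(1,-1))]))+sh
            cv2.polylines(im,[np.round((P+.5)*6).astype(np.int32)],True,(0,255,0) if z>.06 else (255,0,255),1)
    x0,y0,w,h=win[cam];cv2.imwrite(f"pics/fit_{cam}.png",im[y0*6:(y0+h)*6,x0*6:(x0+w)*6])
E
python3 run2.py
```

```text
[ 0.6201 -0.0125] 2.0943951023931953 [51.3 53.3 53.3 52.6 49.1 45.1 40.6 38.8 34.4 37.4 45.2 48.5]
[ 0.6055 -0.1161] 2.748893571891069 [39.3 45.2 46.3 48.8 53.1 56.1 54.9 49.2 42.2 37.7 33.8 33. ]
[ 0.5019 -0.1015] 2.0943951023931953 [50.3 55.  56.9 55.3 52.  50.8 50.1 40.4 36.2 40.4 42.5 45.8]
[0.5165 0.0021] 1.0471975511965976 [58.5 58.9 55.  48.  45.  46.9 49.1 52.1 53.8 57.1 59.4 59.9]
98.9598533495639 [ 0.564  -0.0556 -0.2628  2.0221  2.8099  2.0687  1.2658 -0.1551 -0.0534
  0.42    0.2673]
95.04447020191644 [ 0.5639 -0.0553 -0.2609  1.8116  2.8255  2.1856  1.3406 -0.1216 -0.085
  0.5041 -0.1545]
95.03675539264519 [ 0.5639 -0.0553 -0.2609  1.8116  2.8255  2.1855  1.3406 -0.1215 -0.0849
  0.5038 -0.1535]
94.99532872898484 [ 0.5639 -0.0553 -0.2609  1.8117  2.8251  2.1848  1.3405 -0.1214 -0.0847
  0.5035 -0.147 ]
[ 0.628  -0.0182] 103.80127218902561 0.6282333065269853
[ 0.601  -0.1193] 161.86553310228496 0.6127003029088608
[ 0.4999 -0.0923] 125.17989074276974 0.5083145465022613
[0.5269 0.0088] 76.80729162604301 0.5269336812455804
```

View pics/fit_top.png

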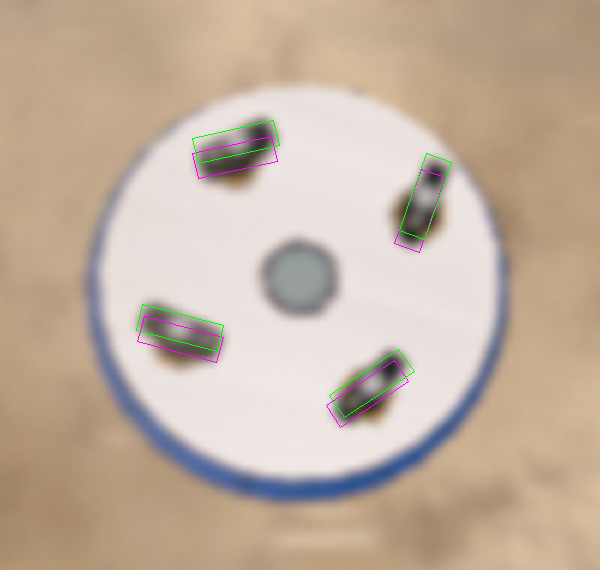

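View pics/fit_side.png

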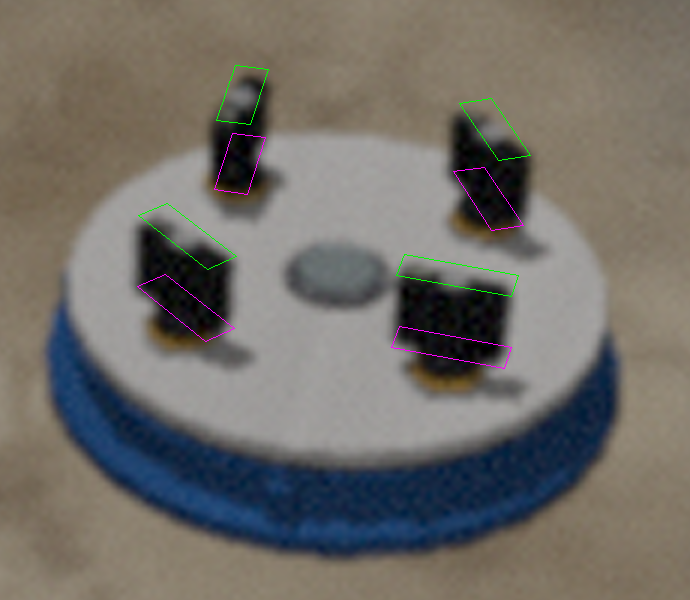

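```bash
cat > run3.py <<'E'
import fit3
from fit3 import *
ims,W=load("0")
TF={"top":.7,"side":.5}
def render(cam,k,a,X,Y,n,sh):
    M=np.zeros((n*S,n*S),np.float32)
    u=np.array([np.cos(a),np.sin(a)]);v=np.array([-u[1],u[0]])
    circ=lambda r,zs:[(k[0]+r*np.cos(x),k[1]+r*np.sin(x),z) for x in t20 for z in zs]
    bar=[(*(k+sx*.022*u+sy*.007*v),z) for sx in(-1,1) for sy in(-1,1) for z in(.058,.092)]
    top=[q for q in bar if q[2]>.09]
    for Q,val in((circ(.0145,(.046,.0485)),.45 if cam=="top" else .2),(circ(.0125,(.0485,.058)),1),(bar,1),(top,TF[cam]),(circ(.006,(.0922,)),.2)):
        p=cv2.convexHull(((proj(cam,np.array(Q))+np.array(sh)+.5-np.array([X,Y]))*S*16).astype(np.int32)) 
        cv2.fillConvexPoly(M,p,val,shift=4)
    return cv2.GaussianBlur(cv2.resize(M,(n,n),interpolation=cv2.INTER_AREA),(7,7),.9)
fit3.render=render
x0=np.load("x.npy")
st=np.array([.004,.004,.05]+[.15]*4+[.5]*4)
for tt,ts in((1,.2),(.6,.2),(.6,.6),(.8,0)):
    TF.update(top=tt,side=ts);x=x0
    for it in range(3):
        s=np.vstack([x]+[x+st*np.eye(11)[i] for i in range(11)])
        r=minimize(lambda q:full(W,q),x,method="Nelder-Mead",options=dict(initial_simplex=s,maxfev=900,xatol=1e-4,fatol=1e-3));x=r.x
    print(tt,ts,r.fun,x[:3],np.degrees(x[3:7]),x[7:]);
    for cam in W: print(cam,[ [round(float(np.degrees(a))) for a in [min(np.arange(0,np.pi,.05),key=lambda a:cost({cam:W[cam]},k,a,{cam:x[7:9] if cam=="top" else x[9:]}))]][0] for k in kpos(x)])
    for k in kpos(x):print(k)
E
python3 run3.py
```

```text
1 0.2 65.61067122313881 [ 0.5639 -0.0551 -0.2582] [108.4607 161.3857 132.9759  75.0329] [-0.1005 -0.1358  0.5198 -0.6248]
top [120, 158, 138, 66]
side [103, 169, 115, 74]
[ 0.6279 -0.0179]
[ 0.6012 -0.1191]
[ 0.5    -0.0924]
[0.5267 0.0088]
0.6 0.2 66.30560329295102 [ 0.5642 -0.0551 -0.2611] [106.8864 165.2398 128.0803  75.3812] [ 0.087  -0.2985  0.5038 -0.3414]
top [117, 158, 138, 69]
side [103, 169, 117, 77]
[ 0.6283 -0.018 ]
[ 0.6013 -0.1191]
[ 0.5002 -0.0921]
[0.5272 0.009 ]
0.6 0.6 76.44896583931194 [ 0.5642 -0.0552 -0.2613] [106.3537 166.9928 122.4806  75.0046] [ 0.0022 -0.3871  0.2867 -0.0115]
top [120, 158, 138, 66]
side [103, 123, 115, 77]
[ 0.6283 -0.0182]
[ 0.6012 -0.1193]
[ 0.5001 -0.0923]
[0.5272 0.0088]
0.8 0 61.67024034454783 [ 0.5641 -0.055  -0.2592] [111.0385 163.0254 129.4527  75.1805] [ 0.1018 -0.2425  0.6335 -0.5337]
top [120, 158, 138, 66]
side [103, 169, 120, 77]
[ 0.6281 -0.0178]
[ 0.6012 -0.119 ]
[ 0.5001 -0.0921]
[0.5269 0.009 ]
```

>>> send_rows(motion="2.0 -3.26 0 0 0 -2.5 0.4;2.0 -3.26 0 0 0 -2.5 0.4;2.0 -3.26 0 0 0 -2.5 0.4;2.0 -3.26 0 0 0 -2.5 0.4;2.0 -3.26 0 0 0 -2.5 0.4;2.0 -3.26 0 0 0 -2.5 0.4;2.0 -3.26 0 0 0 -2.5 0.4;2.0 -3.26 0 0 0 -2.5 0.4;2.0 -3.26 0 0 0 -2.5 0.4;2.0 -3.26 0 0 0 -2.5 0.4;2.0 -3.26 0 0 0 -2.5 0.4;2.0 -3.26 0 0 0 -2.5 0.4;2.0 -3.26 -1 0 0 -2.5 0.4;2.0 -3.26 -1 0 0 -2.5 0.4;2.0 -3.26 -1 0 0 -2.5 0.4;2.0 -3.26 -1 0 0 -2.5 0.4;2.0 -3.26 -1 0 0 -2.5 0.4;2.0 -3.26 -1 0 0 -2.5 0.4", newtons=40)

```text
t: 1.9
eef_pos: [0.595, 0.029, 0.1749]
tool_rot: [0.002, 0.544, 0.839, 0.01]
contact_force: [0.9, 0.4, 0.6]
gripper_width: 0.6
```

```bash
cat > st.py <<'E'
from h import *
import sys
from scipy.spatial.transform import Rotation as Ro
o=get_obs();w,x,y,z=o["tool_rot"];R=Ro.from_quat([x,y,z,w]).as_matrix()
th=np.degrees(np.arctan2(R[1,0],R[0,0]))
print("t",round(o["t"],2),"pos",o["eef_pos"],"thx",round(th,2),"tilt",np.degrees(R[:2,2]).round(2),"F",o["contact_force"].round(2),"M",o["torque"].round(3),"w",round(o["gripper_width"],3),"q",o["q"].round(2),"tq",o["joint_torque"].round(3))
K=dict(zip("1234",[(.628,-.018),(.601,-.119),(.500,-.092),(.527,.009)]))
if len(sys.argv)>1:
    k=K[sys.argv[1]];print("to go cm",(np.array(k)-o["eef_pos"][:2])*100,"turn",float(sys.argv[2])-th)
E
python3 st.py 1 110
```

```text
t 1.9 pos [0.595  0.029  0.1749] thx 114.07 tilt [0.84 0.82] F [0.89 0.38 0.55] M [ 0.043 -0.013 -0.012] w 0.6 q [-0.47  0.42  0.42  1.84 -0.23  0.91  0.48] tq [ -3.048 -53.046   6.722 -22.228   0.54    0.108  -0.581]
to go cm [ 3.2973 -4.7005] turn -4.067796550411728
```

>>> send_rows(motion="1.1 -1.6 -1.5 -0.3 0.3 -1.4 0.4;1.1 -1.6 -1.5 -0.3 0.3 -1.4 0.4;1.1 -1.5 -1.5 -0.2 0.2 -1.3 0.4;0 0 -1 0 0 0 0.4")

```text
t: 2.23
eef_pos: [0.6336, -0.0325, 0.119]
tool_rot: [0.005, 0.582, 0.814, -0.001]
contact_force: [-0.0, -0.3, -0.3]
gripper_width: 0.599
```

```bash
python3 st.py 1 110
```

```text
t 2.23 pos [ 0.6336 -0.0325  0.119 ] thx 108.88 tilt [ 0.41 -0.37] F [-0.01 -0.3  -0.3 ] M [-0.04  -0.036 -0.018] w 0.599 q [-0.36  0.56  0.42  1.78 -0.28  0.85  0.52] tq [ -1.674 -55.903   7.019 -23.337  -0.133   0.333   0.002]
to go cm [-0.5635  1.4508] turn 1.1153851738494893
```

>>> send_rows(motion="-0.56 1.45 -0.5 0.3 0.4 1.1 0.4;0 0 0 0 0 0 0.4")

```text
t: 2.4
eef_pos: [0.6264, -0.018, 0.1111]
tool_rot: [-0.001, 0.574, 0.819, -0.002]
contact_force: [0.5, 1.1, -0.3]
gripper_width: 0.602
```

```bash
python3 - <<'E'
from h import *
for c in ["top","side"]:
    im=read_camera(c);cv2.imwrite(f"pics/{c}1.png",im[:,:,::-1])
    k=(330,180,60,60)
a=cv2.imread("pics/top1.png")[150:260,270:400];b=cv2.imread("pics/side1.png")[180:330,260:410]
cv2.imwrite("pics/z3.png",np.hstack([cv2.resize(a,(520,440)),cv2.resize(b,(280,440)) if 0 else cv2.resize(b,(440,440))])[:, :960][:, ::1])
i=cv2.imread("pics/z3.png");cv2.imwrite("pics/z3.png",cv2.resize(i,(800,367)))
E
python3 st.py 1 110
```

```text
t 2.5 pos [ 0.6274 -0.0201  0.1127] thx 109.84 tilt [-0.08 -0.17] F [ 0.69 -0.29  0.8 ] M [-0.029 -0.008  0.011] w 0.602 q [-0.37  0.56  0.41  1.8  -0.28  0.85  0.52] tq [ -0.246 -54.45    7.394 -22.252  -0.047   0.004   0.001]
to go cm [0.062  0.2141] turn 0.15637139685784973
```

View pics/z3.png

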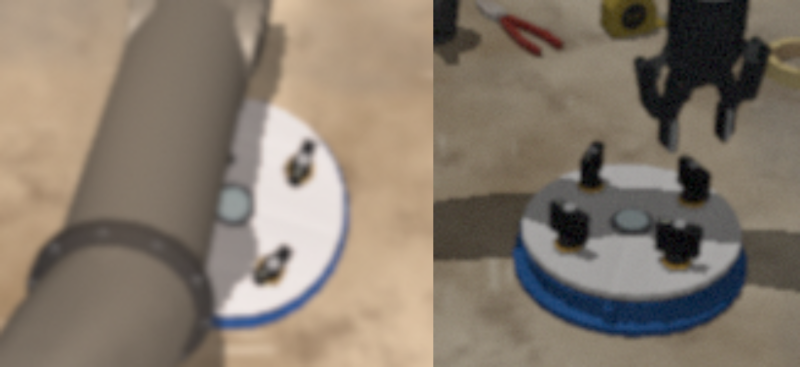

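>>> send_rows(motion="0.05 0.2 -1.7 0 0 0 0.4;0 0 -1.7 0 0 0 0.4;0 0 -1.5 0 0 0 0.4;0 0 -0.2 0 0 0 0.4")

```text
t: 2.83
eef_pos: [0.6307, -0.0136, 0.0661]
tool_rot: [0.004, 0.572, 0.82, 0.003]
contact_force: [0.0, 0.5, -0.4]
gripper_width: 0.599
```

```bash
python3 st.py 1 110
```

```text
t 2.83 pos [ 0.6307 -0.0136  0.0661] thx 110.2 tilt [0.5  0.01] F [ 0.03  0.46 -0.45] M [-0.025  0.044  0.001] w 0.599 q [-0.35  0.62  0.38  1.82 -0.32  0.75  0.55] tq [  0.884 -58.602   8.781 -21.764  -0.053  -0.475   0.077]
to go cm [-0.269  -0.4354] turn -0.20137626989013313
```

>>> send_rows(motion="-0.27 -0.43 -0.4 0 0.5 0 0.4;0 0 -0.05 0 0 0 0.4")

```text
t: 3.0
eef_pos: [0.6281, -0.0167, 0.0629]
tool_rot: [-0.0, 0.571, 0.821, 0.001]
contact_force: [-0.0, -1.3, 0.4]
gripper_width: 0.597
```

```bash
python3 st.py 1 110
```

```text
t 3.0 pos [ 0.6281 -0.0167  0.0629] thx 110.35 tilt [0.03 0.05] F [-0.03 -1.26  0.37] M [-0.063  0.058  0.01 ] w 0.597 q [-0.34  0.63  0.38  1.82 -0.32  0.76  0.56] tq [ -1.053 -57.758   7.222 -21.194  -0.13   -0.088   0.078]
to go cm [-0.0103 -0.1295] turn -0.35107946016462677
```

>>> send_rows(motion="0 0 0 0 0 0 0.7;0 0 0 0 0 0 1;0 0 0 0 0 0 1;0 0 0 0 0 0 1", newtons=40)

```text
t: 3.33
eef_pos: [0.6272, -0.0169, 0.0657]
tool_rot: [-0.001, 0.571, 0.821, 0.001]
contact_force: [-1.7, -0.9, -5.2]
gripper_width: 0.155
```

```bash
python3 st.py 1 110
```

```text
t 3.33 pos [ 0.6272 -0.0169  0.0657] thx 110.35 tilt [-0.02  0.09] F [-1.71 -0.9  -5.17] M [-0.318  0.04  -0.002] w 0.155 q [-0.35  0.62  0.38  1.82 -0.32  0.76  0.56] tq [ -0.663 -61.142   8.03  -23.322  -0.314  -0.084  -0.023]
to go cm [ 0.0782 -0.1132] turn -0.34963460555525216
```

>>> send_rows(motion="0 0 0 0 0 -2.5 1;0 0 0 0 0 -2.5 1")

```text
t: 3.5
eef_pos: [0.6275, -0.0169, 0.0657]
tool_rot: [-0.0, 0.607, 0.795, 0.001]
contact_force: [1.0, 0.0, -5.9]
gripper_width: 0.151
```

```bash
python3 st.py 1 110
```

```text
t 3.5 pos [ 0.6275 -0.0169  0.0657] thx 105.26 tilt [0.07 0.1 ] F [ 1.02  0.05 -5.94] M [-0.028 -0.316  0.182] w 0.151 q [-0.36  0.62  0.4   1.82 -0.34  0.76  0.48] tq [  0.846 -60.206   8.607 -21.167   0.088   0.427   0.47 ]
to go cm [ 0.054  -0.1149] turn 4.741191176572272
```

>>> send_rows(motion="0 0 0 0 0 0 1")

```text
t: 3.58
eef_pos: [0.6275, -0.0168, 0.0657]
tool_rot: [0.0, 0.607, 0.794, 0.001]
contact_force: [-0.2, -0.5, -2.9]
gripper_width: 0.155
```

```bash
python3 st.py 1 110
```

```text
t 3.58 pos [ 0.6275 -0.0168  0.0657] thx 105.2 tilt [0.08 0.08] F [-0.22 -0.48 -2.94] M [-0.096 -0.011  0.142] w 0.155 q [-0.36  0.62  0.4   1.82 -0.34  0.76  0.48] tq [  0.018 -58.826   8.862 -21.422  -0.281  -0.062  -0.595]
to go cm [ 0.048  -0.1178] turn 4.80417835293845
```

>>> send_rows(motion="0 0 0 0 0 -2.5 1;0 0 0 0 0 0 1")

```text
t: 3.75
eef_pos: [0.6277, -0.0168, 0.0656]
tool_rot: [0.0, 0.624, 0.782, 0.001]
contact_force: [-0.7, -0.2, -2.1]
gripper_width: 0.156
```

```bash
python3 st.py 1 110
```

```text
t 3.75 pos [ 0.6277 -0.0168  0.0656] thx 102.8 tilt [0.11 0.05] F [-0.71 -0.24 -2.13] M [-0.124 -0.054  0.162] w 0.156 q [-0.37  0.63  0.41  1.82 -0.35  0.76  0.45] tq [ -0.038 -58.978   9.168 -21.382  -0.291   0.023  -0.652]
to go cm [ 0.0327 -0.1208] turn 7.198424268289003
```

>>> send_rows(motion="0 0 0 0 0 -3.5 1;0 0 0 0 0 -3.5 1;0 0 0 0 0 -3.5 1;0 0 0 0 0 -3.5 1")

```text
t: 4.08
eef_pos: [0.6285, -0.0168, 0.0657]
tool_rot: [0.002, 0.714, 0.7, 0.001]
contact_force: [1.4, -0.4, -3.8]
gripper_width: 0.156
```

```bash
python3 st.py 1 110
```

```text
t 4.08 pos [ 0.6285 -0.0168  0.0657] thx 88.92 tilt [ 0.23 -0.02] F [ 1.4  -0.36 -3.76] M [-0.158 -0.215  0.187] w 0.156 q [-0.42  0.64  0.48  1.82 -0.4   0.77  0.25] tq [  0.804 -59.493   9.668 -20.878   0.016   0.28    0.587]
to go cm [-0.0528 -0.1244] turn 21.07593502982202
```

>>> send_rows(motion="0 0 0 0 0 -3.6 1;0 0 0 0 0 -3.6 1;0 0 0 0 0 -3.6 1;0 0 0 0 0 -3.6 1")

```text
t: 4.42
eef_pos: [0.6295, -0.0169, 0.0656]
tool_rot: [0.003, 0.796, 0.605, 0.001]
contact_force: [0.5, 0.1, -4.3]
gripper_width: 0.154
```

```bash
python3 st.py 3 130
```

```text
t 4.42 pos [ 0.6295 -0.0169  0.0656] thx 74.44 tilt [ 0.32 -0.15] F [ 0.46  0.09 -4.26] M [-0.209 -0.142  0.217] w 0.154 q [-0.46  0.66  0.54  1.83 -0.46  0.78  0.05] tq [  0.587 -59.159  10.832 -20.581  -0.005   0.254   0.606]
to go cm [-12.9472  -7.5128] turn 55.558576160340436
```

>>> send_rows(motion="0 0 0 0 0 0 0.4;0 0 0 0 0 0 0.4;0 0 2 0 0 2 0.4;0 0 2.5 0 0 7 0.4;-1.3 -0.76 0.5 0 0 7 0.4;-1.8 -1.0 0 0 0 7 0.4;-1.8 -1.0 0 0 0 7 0.4;-1.8 -1.0 0 0 0 7 0.4;-1.8 -1.0 0 0 0 7 0.4;-1.8 -1.0 0 0 0 7 0.4;-1.8 -1.0 0 0 0 7 0.4;-0.8 -0.6 0 0 0 6 0.4;0 0 0 0 0 0 0.4")

```text
t: 5.5
eef_pos: [0.5003, -0.0922, 0.1241]
tool_rot: [0.008, 0.334, 0.943, 0.007]
contact_force: [0.5, -0.2, -0.7]
gripper_width: 0.599
```

```bash
sed -i 's/(.628,-.018),(.601,-.119),(.500,-.092),(.527,.009)/(.6285,-.0200),(.6015,-.121),(.500,-.094),(.527,.007)/' st.py; python3 st.py 3 135
```

```text
t 5.5 pos [ 0.5003 -0.0922  0.1241] thx 141.0 tilt [1.09 0.48] F [ 0.52 -0.24 -0.67] M [-0.054 -0.03   0.006] w 0.599 q [-0.2   0.35  0.32  2.08 -0.18  0.72  1.12] tq [  0.016 -42.134   3.304 -20.836   0.092  -0.122   1.38 ]
to go cm [-0.0255 -0.1801] turn -6.003448946240667
```

>>> send_rows(motion="0 -0.2 -0.5 -0.5 1.1 -5.5 0.4;0 0 -2 0 0 0 0.4;0 0 -2 0 0 0 0.4;0 0 -1.7 0 0 0 0.4;0 0 -0.2 0 0 0 0.4")

```text
t: 5.92
eef_pos: [0.5066, -0.0942, 0.0626]
tool_rot: [0.006, 0.385, 0.923, 0.002]
contact_force: [-1.0, 0.7, 0.6]
gripper_width: 0.599
```

```bash
python3 st.py 3 135
```

```text
t 5.92 pos [ 0.5066 -0.0942  0.0626] thx 134.74 tilt [ 0.74 -0.04] F [-0.98  0.74  0.59] M [-0.003  0.06  -0.042] w 0.599 q [-0.18  0.46  0.3   2.09 -0.24  0.6   1.07] tq [  0.391 -46.544   5.084 -18.263  -0.119  -0.547   0.167]
to go cm [-0.6642  0.025 ] turn 0.2586616868903775
```

Descent drifts +x; correct, then close.

>>> send_rows(motion="-0.68 0.03 -0.1 0 0.7 0 0.4;0 0 0 0 0 0 0.4;0 0 0 0 0 0 0.8;0 0 0 0 0 0 1;0 0 0 0 0 0 1;0 0 0 0 0 0 1")

```text
t: 6.42
eef_pos: [0.5006, -0.0945, 0.0642]
tool_rot: [0.001, 0.386, 0.923, -0.001]
contact_force: [-0.8, -2.6, -8.2]
gripper_width: 0.158
```

```bash
python3 st.py 3 135
```

```text
t 6.42 pos [ 0.5006 -0.0945  0.0642] thx 134.61 tilt [ 0.03 -0.11] F [-0.84 -2.59 -8.16] M [-0.839  0.026 -0.016] w 0.158 q [-0.19  0.46  0.31  2.1  -0.23  0.61  1.06] tq [ -1.464 -50.184   3.879 -20.633  -0.484   0.078  -0.017]
to go cm [-0.0559  0.0483] turn 0.3917581826192702
```

>>> send_rows(motion="0 0 0 0 0 -2 1;0 0 0 0 0 -2 1")

```text
t: 6.58
eef_pos: [0.5005, -0.0946, 0.0642]
tool_rot: [0.001, 0.419, 0.908, -0.001]
contact_force: [0.9, 1.2, -7.2]
gripper_width: 0.159
```

```bash
python3 st.py 3 135
```

```text
t 6.58 pos [ 0.5005 -0.0946  0.0642] thx 130.48 tilt [ 0.08 -0.12] F [ 0.89  1.18 -7.15] M [ 0.014 -0.405  0.047] w 0.159 q [-0.2   0.46  0.33  2.1  -0.25  0.61  1.01] tq [  0.533 -48.856   5.13  -18.531   0.166   0.488   0.468]
to go cm [-0.0483  0.0633] turn 4.522334965393554
```

Loose (0.047). Continue.

>>> send_rows(motion="0 0 0 0 0 -2 1;0 0 0 0 0 -2 1")

```text
t: 6.75
eef_pos: [0.5005, -0.0946, 0.0642]
tool_rot: [0.001, 0.452, 0.892, -0.001]
contact_force: [0.1, -1.2, -4.7]
gripper_width: 0.155
```

```bash
python3 st.py 3 135
```

```text
t 6.75 pos [ 0.5005 -0.0946  0.0642] thx 126.26 tilt [ 0.11 -0.14] F [ 0.07 -1.23 -4.66] M [-0.121 -0.154  0.01 ] w 0.155 q [-0.22  0.46  0.35  2.1  -0.26  0.61  0.95] tq [  0.223 -47.855   4.968 -18.568   0.037   0.222   0.438]
to go cm [-0.0458  0.0648] turn 8.73874671137304
```

>>> send_rows(motion="0 0 0 0 0 -2 1;0 0 0 0 0 -2 1")

```text
t: 6.92
eef_pos: [0.5004, -0.0947, 0.0642]
tool_rot: [0.002, 0.484, 0.875, -0.001]
contact_force: [0.1, -1.7, -5.8]
gripper_width: 0.155
```

```bash
python3 st.py 3 135
```

```text
t 6.92 pos [ 0.5004 -0.0947  0.0642] thx 122.05 tilt [ 0.13 -0.16] F [ 0.13 -1.74 -5.78] M [-0.088 -0.132  0.004] w 0.155 q [-0.23  0.47  0.37  2.1  -0.28  0.62  0.89] tq [  0.204 -47.862   5.252 -18.55    0.041   0.259   0.436]
to go cm [-0.0418  0.068 ] turn 12.952942582021677
```

>>> send_rows(motion="0 0 0 0 0 -2 1;0 0 0 0 0 -2 1")

```text
t: 7.08
eef_pos: [0.5004, -0.0947, 0.0642]
tool_rot: [0.002, 0.516, 0.856, -0.001]
contact_force: [0.2, -0.6, -5.7]
gripper_width: 0.159
```

```bash
python3 st.py 3 135
```

```text
t 7.08 pos [ 0.5004 -0.0947  0.0642] thx 117.84 tilt [ 0.15 -0.18] F [ 0.2  -0.64 -5.72] M [-0.134 -0.219  0.104] w 0.159 q [-0.25  0.47  0.39  2.11 -0.3   0.62  0.83] tq [  0.24  -47.688   5.544 -18.485  -0.042   0.258   0.347]
to go cm [-0.0405  0.0716] turn 17.163754646900912
```

>>> send_rows(motion="0 0 0 0 0 -2 1;0 0 0 0 0 -1 1")

```text
t: 7.25
eef_pos: [0.5004, -0.0947, 0.0642]
tool_rot: [0.002, 0.54, 0.842, -0.001]
contact_force: [0.7, -0.7, -3.9]
gripper_width: 0.156
```

```bash
python3 st.py 3 135
```

```text
t 7.25 pos [ 0.5004 -0.0947  0.0642] thx 114.69 tilt [ 0.17 -0.22] F [ 0.69 -0.7  -3.91] M [-0.18  -0.138  0.227] w 0.156 q [-0.26  0.47  0.4   2.11 -0.31  0.62  0.79] tq [ -0.055 -47.404   5.993 -18.392  -0.228   0.267  -0.161]
to go cm [-0.0367  0.0709] turn 20.31486172781169
```

>>> send_rows(motion="0 0 0 0 0 -3.6 1;0 0 0 0 0 -3.6 1;0 0 0 0 0 -3.6 1;0 0 0 0 0 -3.6 1;0 0 0 0 0 -3.6 1;0 0 0 0 0 -3.6 1;0 0 0 0 0 -3.6 1;0 0 0 0 0 -3.6 1")

```text
t: 7.92
eef_pos: [0.5001, -0.0948, 0.0642]
tool_rot: [0.003, 0.738, 0.675, -0.002]
contact_force: [-0.3, -1.9, -5.5]
gripper_width: 0.154
```

```bash
python3 st.py 2 165
```

```text
t 7.92 pos [ 0.5001 -0.0948  0.0642] thx 84.88 tilt [ 0.09 -0.37] F [-0.27 -1.95 -5.5 ] M [-0.125 -0.126  0.215] w 0.154 q [-0.37  0.5   0.55  2.11 -0.42  0.63  0.38] tq [  0.53  -46.716   7.373 -18.149  -0.046   0.226   0.611]
to go cm [10.1421 -2.6158] turn 80.11839455147718
```

>>> send_rows(motion="0 0 0 0 0 0 0.4;0 0 0 0 0 0 0.4;0 0 2 0 0 3 0.4;0 0 2.5 0 0 7 0.4;1.0 -0.26 0.5 0 0 7 0.4;1.1 -0.3 0 0 0 7 0.4;1.1 -0.3 0 0 0 7 0.4;1.1 -0.3 0 0 0 7 0.4;1.1 -0.3 0 0 0 7 0.4;1.1 -0.3 0 0 0 7 0.4;1.1 -0.3 0 0 0 7 0.4;1.1 -0.25 0 0 0 7 0.4;1.0 -0.25 0 0 0 7 0.4;0.4 -0.1 0 0 0 4 0.4;0 0 0 0 0 0 0.4")

```text
t: 9.17
eef_pos: [0.6108, -0.1213, 0.1246]
tool_rot: [0.009, 0.134, 0.991, 0.004]
contact_force: [0.3, -0.4, -0.3]
gripper_width: 0.599
```

```bash
python3 st.py 2 165
```

```text
t 9.17 pos [ 0.6108 -0.1213  0.1246] thx 164.6 tilt [1.14 0.34] F [ 0.31 -0.39 -0.34] M [-0.042  0.03   0.005] w 0.599 q [-0.07  0.51  0.23  1.81 -0.16  0.83  1.54] tq [  0.145 -54.843   4.45  -23.46    0.092  -0.026   0.856]
to go cm [-0.9304  0.0342] turn 0.3974023338510051
```

>>> send_rows(motion="-0.9 0 -0.5 -0.4 1.1 0 0.4;-0.1 0 -2 0 0.2 0 0.4;-0.15 0 -2 0 0.2 0 0.4;-0.15 0 -1.8 0 0.2 0 0.4;-0.1 0 -0.2 0 0 0 0.4")

```text
t: 9.58
eef_pos: [0.5946, -0.1212, 0.0597]
tool_rot: [-0.005, 0.138, 0.99, -0.002]
contact_force: [-1.1, 0.1, -0.0]
gripper_width: 0.605
```

```bash
python3 st.py 2 165
```

```text
t 9.58 pos [ 0.5946 -0.1212  0.0597] thx 164.18 tilt [-0.56 -0.15] F [-1.1   0.07 -0.01] M [0.032 0.093 0.002] w 0.605 q [-0.07  0.59  0.22  1.86 -0.18  0.73  1.54] tq [  0.613 -58.222   5.586 -21.934  -0.016  -0.452   0.085]
to go cm [0.6889 0.0223] turn 0.8247811537700898
```

>>> send_rows(motion="0.7 0.02 0.2 0.1 -0.6 0.5 0.4;0 0 0 0 0 0 0.4")

```text
t: 9.75
eef_pos: [0.6, -0.1205, 0.0613]
tool_rot: [-0.001, 0.134, 0.991, -0.001]
contact_force: [-0.0, 0.2, 0.9]
gripper_width: 0.599
```

```bash
python3 st.py 2 165; python3 - <<'E'
from h import *
im=read_camera("side");im=np.ascontiguousarray(im[:,:,::-1]);cv2.imwrite("pics/side2.png",im)
cv2.imwrite("pics/z4.png",cv2.resize(im[200:330,270:420],None,fx=4,fy=4,interpolation=cv2.INTER_CUBIC))
E
```

```text
t 9.75 pos [ 0.6    -0.1205  0.0613] thx 164.64 tilt [-0.13 -0.06] F [-0.03  0.23  0.92] M [ 0.036  0.05  -0.002] w 0.599 q [-0.06  0.59  0.22  1.85 -0.18  0.73  1.55] tq [  0.387 -55.888   5.114 -19.336   0.02    0.075   0.095]
to go cm [ 0.1517 -0.0498] turn 0.3609315949663312
```

View pics/z4.png

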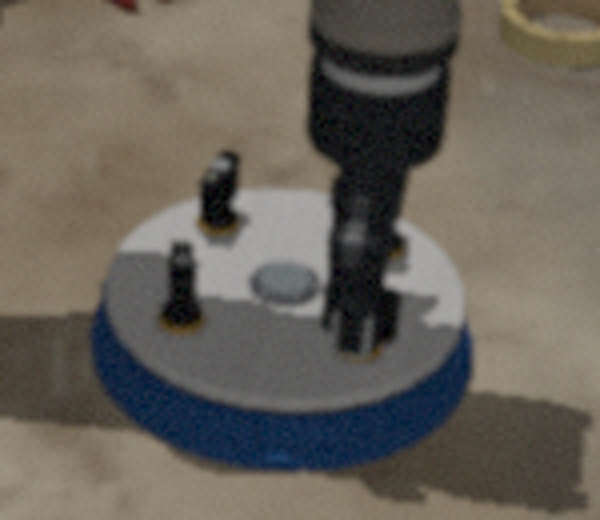

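>>> send_rows(motion="0.15 -0.05 0 0 0 0 0.4;0 0 0 0 0 0 0.8;0 0 0 0 0 0 1;0 0 0 0 0 0 1;0 0 0 0 0 0 1")

```text
t: 10.22
eef_pos: [0.6034, -0.1221, 0.065]
tool_rot: [0.002, 0.134, 0.991, -0.001]
contact_force: [0.5, -2.0, -5.9]
gripper_width: 0.16
```

```bash
python3 st.py 2 165
```

```text
t 10.22 pos [ 0.6034 -0.1221  0.065 ] thx 164.54 tilt [ 0.17 -0.14] F [ 0.51 -2.   -5.86] M [-0.239 -0.177  0.011] w 0.16 q [-0.06  0.58  0.22  1.84 -0.18  0.73  1.55] tq [ -0.924 -60.445   4.502 -21.522  -0.183   0.48    0.028]
to go cm [-0.1886  0.1056] turn 0.4563027922349079
```

>>> send_rows(motion="0 0 0 0 0 -2 1;0 0 0 0 0 -2 1")

```text
t: 10.38
eef_pos: [0.6033, -0.1223, 0.065]
tool_rot: [0.002, 0.17, 0.985, -0.001]
contact_force: [1.2, -1.0, -1.6]
gripper_width: 0.152
```

```bash
python3 st.py
```

```text
t 10.38 pos [ 0.6033 -0.1223  0.065 ] thx 160.42 tilt [ 0.18 -0.13] F [ 1.21 -1.01 -1.62] M [-0.004 -0.039  0.045] w 0.152 q [-0.08  0.59  0.24  1.84 -0.19  0.73  1.49] tq [  0.325 -58.031   4.991 -20.763   0.136   0.101   0.472]
```

>>> send_rows(motion="0 0 0 0 0 -2 1;0 0 0 0 0 -2 1")

```text
t: 10.55
eef_pos: [0.6033, -0.1224, 0.065]
tool_rot: [0.002, 0.206, 0.979, -0.001]
contact_force: [1.2, -0.6, -1.1]
gripper_width: 0.159
```

```bash
python3 st.py
```

```text
t 10.55 pos [ 0.6033 -0.1224  0.065 ] thx 156.2 tilt [ 0.17 -0.14] F [ 1.16 -0.63 -1.09] M [-0.045 -0.066  0.027] w 0.159 q [-0.09  0.59  0.26  1.85 -0.21  0.73  1.43] tq [  0.181 -57.921   5.205 -20.766   0.082   0.108   0.444]
```

>>> send_rows(motion="0 0 0 0 0 -2 1;0 0 0 0 0 -2 1")

```text
t: 10.72
eef_pos: [0.6032, -0.1226, 0.065]
tool_rot: [0.002, 0.242, 0.97, -0.001]
contact_force: [0.9, 0.0, -1.3]
gripper_width: 0.158
```

```bash
python3 st.py
```

```text
t 10.72 pos [ 0.6032 -0.1226  0.065 ] thx 151.97 tilt [ 0.16 -0.15] F [ 0.89  0.04 -1.26] M [-0.018 -0.073  0.039] w 0.158 q [-0.11  0.59  0.28  1.85 -0.22  0.73  1.37] tq [  0.148 -57.808   5.527 -20.73    0.081   0.112   0.441]
```

>>> send_rows(motion="0 0 0 0 0 -2 1;0 0 0 0 0 -2 1")

```text
t: 10.88
eef_pos: [0.6032, -0.1227, 0.065]
tool_rot: [0.002, 0.278, 0.961, -0.001]
contact_force: [0.2, -1.1, -0.5]
gripper_width: 0.158
```

```bash
python3 st.py
```

```text
t 10.88 pos [ 0.6032 -0.1227  0.065 ] thx 147.74 tilt [ 0.15 -0.16] F [ 0.23 -1.11 -0.55] M [ 0.019 -0.066  0.035] w 0.158 q [-0.12  0.59  0.29  1.85 -0.24  0.73  1.31] tq [  0.126 -57.67    5.848 -20.69    0.081   0.11    0.44 ]
```

>>> send_rows(motion="0 0 0 0 0 -2 1;0 0 0 0 0 -2 1")

```text
t: 11.05
eef_pos: [0.603, -0.1229, 0.065]
tool_rot: [0.002, 0.313, 0.95, -0.001]
contact_force: [0.1, -1.1, -1.1]
gripper_width: 0.158
```

```bash
python3 st.py
```

```text
t 11.05 pos [ 0.603  -0.1229  0.065 ] thx 143.52 tilt [ 0.13 -0.17] F [ 0.07 -1.11 -1.13] M [-0.019 -0.035 -0.043] w 0.158 q [-0.13  0.59  0.31  1.85 -0.26  0.74  1.26] tq [  0.109 -57.537   6.173 -20.649   0.081   0.11    0.439]
```

>>> send_rows(motion="0 0 0 0 0 -2 1;0 0 0 0 0 -2 1")

```text
t: 11.22
eef_pos: [0.603, -0.123, 0.065]
tool_rot: [0.001, 0.348, 0.938, -0.001]
contact_force: [0.9, -1.3, -1.2]
gripper_width: 0.154
```

```bash
python3 st.py
```

```text
t 11.22 pos [ 0.603 -0.123  0.065] thx 139.29 tilt [ 0.12 -0.17] F [ 0.94 -1.3  -1.2 ] M [ 0.006 -0.072  0.035] w 0.154 q [-0.15  0.6   0.33  1.85 -0.27  0.74  1.2 ] tq [  0.096 -57.399   6.501 -20.604   0.081   0.109   0.438]
```

>>> send_rows(motion="0 0 0 0 0 -2 1;0 0 0 0 0 -2 1")

```text
t: 11.38
eef_pos: [0.6028, -0.1232, 0.065]
tool_rot: [0.001, 0.382, 0.924, -0.001]
contact_force: [0.7, -0.0, -1.4]
gripper_width: 0.16
```

```bash
python3 st.py
```

```text
t 11.38 pos [ 0.6028 -0.1232  0.065 ] thx 135.06 tilt [ 0.1  -0.18] F [ 0.75 -0.03 -1.43] M [-0.014 -0.053  0.023] w 0.16 q [-0.16  0.6   0.35  1.85 -0.29  0.74  1.14] tq [  0.085 -57.259   6.831 -20.556   0.081   0.109   0.437]
```

>>> send_rows(motion="0 0 0 0 0 -2 1;0 0 0 0 0 -2 1")

```text
t: 11.55
eef_pos: [0.6027, -0.1233, 0.065]
tool_rot: [0.001, 0.416, 0.909, -0.001]
contact_force: [-0.3, -0.6, -0.8]
gripper_width: 0.157
```

```bash
python3 st.py
```

```text
t 11.55 pos [ 0.6027 -0.1233  0.065 ] thx 130.84 tilt [ 0.08 -0.18] F [-0.29 -0.61 -0.85] M [-0.018 -0.133  0.087] w 0.157 q [-0.18  0.6   0.37  1.85 -0.31  0.74  1.08] tq [  0.093 -57.118   7.178 -20.499   0.061   0.113   0.412]
```

>>> send_rows(motion="0 0 0 0 0 -2 1;0 0 0 0 0 -2 1")

```text
t: 11.72
eef_pos: [0.6026, -0.1234, 0.065]
tool_rot: [0.001, 0.449, 0.894, -0.001]
contact_force: [-0.5, -0.8, -1.3]
gripper_width: 0.158
```

```bash
python3 st.py
```

```text
t 11.72 pos [ 0.6026 -0.1234  0.065 ] thx 126.65 tilt [ 0.06 -0.19] F [-0.54 -0.76 -1.28] M [-0.016 -0.047  0.212] w 0.158 q [-0.19  0.61  0.39  1.85 -0.32  0.74  1.02] tq [  0.184 -56.968   7.578 -20.422  -0.07    0.116   0.261]
```

>>> send_rows(motion="0 0 0 0 0 -3.65 1;0 0 0 0 0 -3.65 1;0 0 0 0 0 -3.65 1;0 0 0 0 0 -3.65 1;0 0 0 0 0 -3.65 1;0 0 0 0 0 -3.65 1;0 0 0 0 0 -3.65 1;0 0 0 0 0 -3.65 1")

```text
t: 12.38
eef_pos: [0.6014, -0.1239, 0.065]
tool_rot: [0.0, 0.668, 0.744, -0.002]
contact_force: [-1.0, -0.8, -0.8]
gripper_width: 0.156
```

```bash
python3 st.py 4 78
```

```text
t 12.38 pos [ 0.6014 -0.1239  0.065 ] thx 96.23 tilt [-0.12 -0.19] F [-1.03 -0.79 -0.84] M [-0.08  -0.101  0.139] w 0.156 q [-0.29  0.64  0.53  1.86 -0.44  0.77  0.6 ] tq [  0.477 -56.099   9.744 -20.079   0.005   0.048   0.64 ]
to go cm [-7.4427 13.0916] turn -18.231621226173672
```

>>> send_rows(motion="0 0 0 0 0 0 0.4;0 0 0 0 0 0 0.4;0 0 2 0 0 0 0.4;0 0 2.5 0 0 -2 0.4;-1.2 2.1 0.5 0 0 -4 0.4;-1.8 3.2 0 0 0 -5 0.4;-1.8 3.2 0 0 0 -5 0.4;-1.7 3.0 0 0 0 -5 0.4;-0.7 1.1 0 0 0 0 0.4;0 0 0 0 0 0 0.4")

```text
t: 13.22
eef_pos: [0.527, 0.0052, 0.1182]
tool_rot: [-0.0, 0.794, 0.608, -0.0]
contact_force: [0.2, -1.0, 0.8]
gripper_width: 0.597
```

```bash
python3 st.py 4 75
```

```text
t 13.22 pos [0.527  0.0052 0.1182] thx 74.83 tilt [-0.05 -0.01] F [ 0.19 -0.96  0.76] M [-0.001 -0.002 -0.019] w 0.597 q [-0.68  0.46  0.71  2.04 -0.43  0.78  0.02] tq [ -0.591 -41.987   9.241 -19.971   0.024  -0.054  -0.491]
to go cm [0.0012 0.1753] turn 0.16832720026671666
```

>>> send_rows(motion="0 0.17 -0.5 0 0 0 0.4;-0.1 0 -2 0 0.1 0 0.4;-0.1 0 -2 0 0.1 0 0.4;-0.1 0 -1.2 0 0.1 0 0.4;0 0 -0.1 0 0 0 0.4")

```text
t: 13.63
eef_pos: [0.528, 0.0054, 0.0593]
tool_rot: [-0.0, 0.792, 0.61, 0.001]
contact_force: [0.1, 0.3, -0.4]
gripper_width: 0.601
```

```bash
python3 st.py 4 75
```

```text
t 13.63 pos [0.528  0.0054 0.0593] thx 75.23 tilt [0.04 0.06] F [ 0.13  0.31 -0.39] M [ 0.018  0.039 -0.048] w 0.601 q [-0.61  0.56  0.62  2.07 -0.52  0.67  0.1 ] tq [ -0.168 -45.976   9.627 -17.224  -0.191  -0.329   0.156]
to go cm [-0.0992  0.1576] turn -0.2292459852052815
```

>>> send_rows(motion="-0.1 0.15 0.25 0 0 0 0.4;0 0 0 0 0 0 0.4;0 0 0 0 0 0 0.8;0 0 0 0 0 0 1;0 0 0 0 0 0 1;0 0 0 0 0 0 1")

```text
t: 14.13
eef_pos: [0.5267, 0.0037, 0.0635]
tool_rot: [-0.001, 0.793, 0.609, -0.0]
contact_force: [-0.9, 1.1, -5.2]
gripper_width: 0.157
```

```bash
python3 st.py 4 75
```

```text
t 14.13 pos [0.5267 0.0037 0.0635] thx 75.02 tilt [-0.1   0.06] F [-0.86  1.13 -5.19] M [ 0.127  0.006 -0.085] w 0.157 q [-0.61  0.55  0.63  2.07 -0.51  0.68  0.1 ] tq [  0.572 -47.051  10.907 -19.323   0.165  -0.471   0.027]
to go cm [0.0336 0.329 ] turn -0.02231890420667071
```

>>> send_rows(motion="0 0 0 0 0 -2 1;0 0 0 0 0 -2 1")

```text
t: 14.3
eef_pos: [0.5264, 0.0038, 0.0635]
tool_rot: [-0.001, 0.814, 0.581, -0.0]
contact_force: [0.2, 0.1, -7.2]
gripper_width: 0.155
```

```bash
python3 st.py
```

```text
t 14.3 pos [0.5264 0.0038 0.0635] thx 70.97 tilt [-0.06  0.06] F [ 0.19  0.08 -7.24] M [-0.122 -0.298  0.041] w 0.155 q [-0.63  0.55  0.65  2.07 -0.53  0.68  0.04] tq [  0.326 -48.152  10.077 -18.081   0.075   0.409   0.448]
```

>>> send_rows(motion="0 0 0 0 0 -2 1;0 0 0 0 0 -2 1")

```text
t: 14.47
eef_pos: [0.5262, 0.0039, 0.0635]
tool_rot: [-0.0, 0.835, 0.551, 0.0]
contact_force: [-0.5, -0.1, -3.2]
gripper_width: 0.158
```

```bash
python3 st.py
```

```text
t 14.47 pos [0.5262 0.0039 0.0635] thx 66.81 tilt [-0.02  0.04] F [-0.51 -0.06 -3.16] M [-0.085 -0.088  0.053] w 0.158 q [-0.64  0.56  0.67  2.08 -0.55  0.69 -0.01] tq [  0.396 -46.974  10.234 -17.978   0.043   0.063   0.421]
```

>>> send_rows(motion="0 0 0 0 0 -2 1;0 0 0 0 0 -2 1")

```text
t: 14.63
eef_pos: [0.526, 0.004, 0.0636]
tool_rot: [-0.0, 0.854, 0.52, 0.0]
contact_force: [0.1, -0.8, -4.8]
gripper_width: 0.157
```

```bash
python3 st.py
```

```text
t 14.63 pos [0.526  0.004  0.0636] thx 62.66 tilt [-0.    0.02] F [ 0.11 -0.77 -4.78] M [-0.149 -0.113  0.019] w 0.157 q [-0.66  0.57  0.69  2.08 -0.57  0.69 -0.07] tq [  0.344 -46.96   10.579 -17.918   0.046   0.1     0.42 ]
```

>>> send_rows(motion="0 0 0 0 0 -2 1;0 0 0 0 0 -2 1")

```text
t: 14.8
eef_pos: [0.5258, 0.0041, 0.0635]
tool_rot: [0.0, 0.872, 0.489, 0.0]
contact_force: [-0.6, -0.2, -4.8]
gripper_width: 0.158
```

```bash
python3 st.py
```

```text
t 14.8 pos [0.5258 0.0041 0.0635] thx 58.5 tilt [ 0.01 -0.01] F [-0.62 -0.18 -4.79] M [-0.1   -0.096  0.049] w 0.158 q [-0.67  0.57  0.71  2.08 -0.58  0.69 -0.13] tq [  0.314 -46.815  10.887 -17.82    0.046   0.095   0.419]
```

>>> send_rows(motion="0 0 0 0 0 -2 1;0 0 0 0 0 -2 1")

```text
t: 14.97
eef_pos: [0.5256, 0.0042, 0.0635]
tool_rot: [0.0, 0.89, 0.457, 0.0]
contact_force: [1.0, -0.4, -4.3]
gripper_width: 0.161
```

```bash
python3 st.py
```

```text
t 14.97 pos [0.5256 0.0042 0.0635] thx 54.34 tilt [ 0.03 -0.03] F [ 0.99 -0.37 -4.26] M [-0.108 -0.092  0.025] w 0.161 q [-0.68  0.58  0.73  2.08 -0.6   0.7  -0.18] tq [  0.285 -46.689  11.203 -17.721   0.049   0.093   0.42 ]
```

>>> send_rows(motion="0 0 0 0 0 -2 1;0 0 0 0 0 -2 1")

```text
t: 15.13
eef_pos: [0.5254, 0.0043, 0.0635]
tool_rot: [0.001, 0.906, 0.424, 0.0]
contact_force: [-0.4, 0.1, -4.5]
gripper_width: 0.155
```

```bash
python3 st.py
```

```text
t 15.13 pos [0.5254 0.0043 0.0635] thx 50.2 tilt [ 0.04 -0.07] F [-0.35  0.06 -4.51] M [-0.113 -0.072  0.092] w 0.155 q [-0.7   0.59  0.75  2.08 -0.62  0.7  -0.24] tq [  0.318 -46.576  11.569 -17.589  -0.03    0.102   0.328]
```

>>> send_rows(motion="0 0 0 0 0 -2 1;0 0 0 0 0 -2 1")

```text
t: 15.3
eef_pos: [0.5252, 0.0045, 0.0635]
tool_rot: [0.001, 0.92, 0.392, 0.0]
contact_force: [1.1, -1.2, -3.6]
gripper_width: 0.152
```

```bash
python3 st.py
```

```text
t 15.3 pos [0.5252 0.0045 0.0635] thx 46.1 tilt [ 0.05 -0.11] F [ 1.08 -1.16 -3.58] M [-0.121 -0.088  0.184] w 0.152 q [-0.71  0.59  0.77  2.08 -0.63  0.71 -0.3 ] tq [  0.341 -46.463  11.927 -17.463  -0.105   0.097   0.243]
```

>>> send_rows(motion="0 0 0 0 0 -3.55 1;0 0 0 0 0 -3.55 1;0 0 0 0 0 -3.55 1;0 0 0 0 0 -3.55 1;0 0 0 0 0 -3.55 1;0 0 0 0 0 -3.55 1;0 0 0 0 0 -3.55 1;0 0 0 0 0 -3.55 1")

```text
t: 15.97
eef_pos: [0.5243, 0.0059, 0.0635]
tool_rot: [0.002, 0.989, 0.146, -0.0]
contact_force: [1.0, -0.5, -3.5]
gripper_width: 0.153
```

```bash
python3 st.py 1 80
```

```text
t 15.97 pos [0.5243 0.0059 0.0635] thx 16.85 tilt [-0.  -0.2] F [ 1.03 -0.54 -3.49] M [-0.139 -0.043  0.244] w 0.153 q [-0.8   0.65  0.9   2.09 -0.76  0.76 -0.69] tq [  0.53  -46.306  14.163 -16.705   0.017   0.028   0.603]
to go cm [10.4169 -2.5852] turn 63.153663795472625
```

>>> send_rows(motion="0 0 0 0 0 0 0.4;0 0 0 0 0 0 0.4;0 0 2 0 0 3 0.4;0 0 2.5 0 0 7 0.4;1.2 -0.3 0.5 0 0 7 0.4;1.5 -0.4 0 0 0 7 0.4;1.5 -0.4 0 0 0 7 0.4;1.5 -0.4 0 0 0 7 0.4;1.5 -0.4 0 0 0 7 0.4;1.5 -0.4 0 0 0 7 0.4;1.2 -0.2 0 0 0 7 0.4;0.4 0 0 0 0 4 0.4;0 0 0 0 0 0 0.4")

```text
t: 17.05
eef_pos: [0.6352, -0.0193, 0.1215]
tool_rot: [0.005, 0.753, 0.658, 0.006]
contact_force: [0.2, 1.0, 0.7]
gripper_width: 0.602
```

```bash
python3 st.py 1 80;python3 - <<'E'
from h import *
im=read_camera("side");im=np.ascontiguousarray(im[:,:,::-1]);cv2.imwrite("pics/side3.png",im)
cv2.imwrite("pics/z5.png",cv2.resize(im[200:330,270:420],None,fx=4,fy=4,interpolation=cv2.INTER_CUBIC))
E
```

```text
t 17.05 pos [ 0.6352 -0.0193  0.1215] thx 82.25 tilt [0.86 0.03] F [0.25 1.05 0.71] M [-0.04   0.036 -0.027] w 0.602 q [-0.52  0.6   0.64  1.79 -0.46  0.88  0.19] tq [  0.299 -53.574  11.463 -22.302   0.14   -0.059   0.801]
to go cm [-0.6712 -0.0697] turn -2.2484590107524554
```

View pics/z5.png

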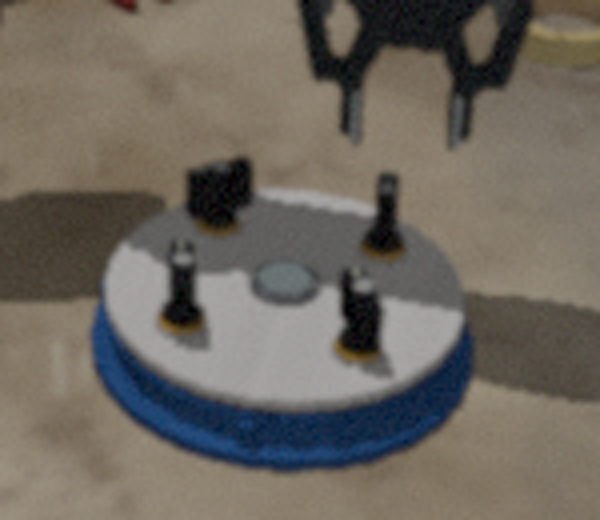

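>>> send_rows(motion="-0.67 -0.07 -0.5 0 0.8 -2.2 0.4;-0.1 0 -2 0 0 0 0.4;-0.1 0 -2 0 0.1 0 0.4;-0.1 0 -1.4 0 0.1 0 0.4;0 0 -0.1 0 0 0 0.4")

```text
t: 17.52
eef_pos: [0.6243, -0.0196, 0.0619]
tool_rot: [-0.0, 0.77, 0.638, 0.001]
contact_force: [0.4, 0.2, -0.8]
gripper_width: 0.602
```

```bash
python3 st.py 1 80
```

```text
t 17.52 pos [ 0.6243 -0.0196  0.0619] thx 79.23 tilt [0.04 0.09] F [ 0.36  0.16 -0.84] M [0.029 0.074 0.052] w 0.602 q [-0.5   0.67  0.6   1.84 -0.52  0.79  0.19] tq [  0.792 -56.779  12.776 -20.226  -0.123  -0.414   0.123]
to go cm [ 0.4234 -0.0364] turn 0.7688451574833408
```

>>> send_rows(motion="0.42 -0.05 0.1 0 0 0.7 0.4;0 0 0 0 0 0 0.4;0 0 0 0 0 0 0.8;0 0 0 0 0 0 1;0 0 0 0 0 0 1;0 0 0 0 0 0 1")

```text
t: 18.02
eef_pos: [0.6287, -0.0199, 0.0653]
tool_rot: [-0.001, 0.767, 0.642, 0.001]
contact_force: [-3.9, 0.2, -4.6]
gripper_width: 0.156
```

```bash
python3 st.py 1 80
```

```text
t 18.02 pos [ 0.6287 -0.0199  0.0653] thx 79.92 tilt [0.03 0.11] F [-3.86  0.23 -4.64] M [-0.038  0.411  0.018] w 0.156 q [-0.49  0.68  0.6   1.83 -0.52  0.8   0.2 ] tq [  0.166 -59.062  13.415 -22.79   -0.12   -0.679  -0.003]
to go cm [-0.0197 -0.0138] turn 0.08290569220810085
```

>>> send_rows(motion="0 0 0 0 0 -3.5 1;0 0 0 0 0 -3.5 1;0 0 0 0 0 -3.5 1;0 0 0 0 0 -3.5 1")

```text
t: 18.35
eef_pos: [0.6288, -0.0199, 0.0653]
tool_rot: [0.0, 0.841, 0.541, 0.001]
contact_force: [0.2, -0.9, -3.2]
gripper_width: 0.161
```

```bash
python3 st.py
```

```text
t 18.35 pos [ 0.6288 -0.0199  0.0653] thx 65.51 tilt [0.15 0.07] F [ 0.22 -0.91 -3.17] M [-0.193 -0.095  0.215] w 0.161 q [-0.54  0.7   0.67  1.83 -0.58  0.82 -0.  ] tq [  0.824 -57.794  13.366 -20.006   0.003   0.037   0.62 ]
```

>>> send_rows(motion="0 0 0 0 0 -3.5 1;0 0 0 0 0 -3.5 1;0 0 0 0 0 -3.5 1;0 0 0 0 0 -3.5 1")

```text
t: 18.68
eef_pos: [0.6289, -0.02, 0.0653]
tool_rot: [0.001, 0.903, 0.43, 0.001]
contact_force: [-0.4, -1.3, -2.7]
gripper_width: 0.156
```

```bash
python3 st.py
```

```text
t 18.68 pos [ 0.6289 -0.02    0.0653] thx 50.93 tilt [ 0.21 -0.05] F [-0.35 -1.29 -2.7 ] M [-0.145 -0.049  0.161] w 0.156 q [-0.58  0.72  0.73  1.83 -0.64  0.83 -0.21] tq [  0.614 -57.508  14.662 -19.588  -0.018   0.03    0.62 ]
```

Steady. Now smaller steps (2 rows of 2°).

>>> send_rows(motion="0 0 0 0 0 -2 1;0 0 0 0 0 -2 1")

```text
t: 18.85
eef_pos: [0.629, -0.0201, 0.0653]
tool_rot: [0.002, 0.918, 0.396, 0.001]
contact_force: [0.7, -0.5, -3.3]
gripper_width: 0.152
```

```bash
python3 st.py
```

```text
t 18.85 pos [ 0.629  -0.0201  0.0653] thx 46.7 tilt [ 0.23 -0.12] F [ 0.68 -0.47 -3.35] M [-0.098  0.054  0.178] w 0.152 q [-0.59  0.73  0.75  1.83 -0.65  0.84 -0.27] tq [  0.272 -56.963  15.259 -19.394  -0.117   0.017   0.244]
```

>>> send_rows(motion="0 0 0 0 0 -2 1;0 0 0 0 0 -2 1")

```text
t: 19.02
eef_pos: [0.629, -0.0201, 0.0653]
tool_rot: [0.002, 0.932, 0.363, 0.001]
contact_force: [0.1, -0.8, -3.6]
gripper_width: 0.158
```

```bash
python3 st.py
```

```text
t 19.02 pos [ 0.629  -0.0201  0.0653] thx 42.57 tilt [ 0.23 -0.18] F [ 0.12 -0.8  -3.63] M [-0.15   0.02   0.247] w 0.158 q [-0.6   0.74  0.77  1.84 -0.67  0.85 -0.33] tq [  0.219 -56.961  15.644 -19.269  -0.097   0.024   0.266]
```

>>> send_rows(motion="0 0 0 0 0 -2 1;0 0 0 0 0 -2 1")

```text
t: 19.18
eef_pos: [0.629, -0.0202, 0.0653]
tool_rot: [0.003, 0.944, 0.329, 0.001]
contact_force: [0.5, 0.3, -2.9]
gripper_width: 0.154
```

```bash
python3 st.py
```

```text
t 19.18 pos [ 0.629  -0.0202  0.0653] thx 38.42 tilt [ 0.23 -0.23] F [ 0.53  0.32 -2.87] M [-0.055 -0.036  0.246] w 0.154 q [-0.61  0.74  0.79  1.84 -0.68  0.85 -0.38] tq [  0.184 -56.887  16.023 -19.128  -0.09    0.015   0.269]
```

>>> send_rows(motion="0 0 0 0 0 -2 1;0 0 0 0 0 -2 1")

```text
t: 19.35
eef_pos: [0.629, -0.0202, 0.0653]
tool_rot: [0.003, 0.956, 0.295, 0.001]
contact_force: [0.5, -0.4, -2.7]
gripper_width: 0.157
```

```bash
python3 st.py
```

```text
t 19.35 pos [ 0.629  -0.0202  0.0653] thx 34.29 tilt [ 0.23 -0.28] F [ 0.48 -0.41 -2.75] M [-0.079 -0.001  0.224] w 0.157 q [-0.62  0.75  0.81  1.84 -0.7   0.86 -0.44] tq [  0.146 -56.811  16.405 -18.981  -0.098   0.008   0.257]
```

>>> send_rows(motion="0 0 0 0 0 -2 1;0 0 0 0 0 -1 1")

```text
t: 19.52
eef_pos: [0.629, -0.0202, 0.0653]
tool_rot: [0.003, 0.963, 0.269, 0.001]
contact_force: [-1.1, -0.3, -2.1]
gripper_width: 0.152
```

```bash
python3 st.py
```

```text
t 19.52 pos [ 0.629  -0.0202  0.0653] thx 31.18 tilt [ 0.22 -0.33] F [-1.13 -0.31 -2.14] M [-0.093  0.001  0.333] w 0.152 q [-0.63  0.76  0.82  1.84 -0.71  0.87 -0.49] tq [  0.034 -56.353  16.938 -18.762  -0.27    0.008  -0.285]
```

>>> send_rows(motion="0 0 0 0 0 -1 1")

```text
t: 19.6
eef_pos: [0.629, -0.0203, 0.0653]
tool_rot: [0.003, 0.966, 0.26, 0.001]
contact_force: [-0.2, -0.6, -2.1]
gripper_width: 0.157
```

```bash
python3 st.py
```

```text
t 19.6 pos [ 0.629  -0.0203  0.0653] thx 30.17 tilt [ 0.22 -0.35] F [-0.24 -0.64 -2.15] M [-0.058 -0.004  0.359] w 0.157 q [-0.63  0.76  0.82  1.84 -0.72  0.87 -0.5 ] tq [ -0.044 -56.483  16.969 -18.762  -0.286   0.035  -0.157]
```

>>> send_rows(motion="0 0 0 0 0 0 1")

```text
t: 19.68
eef_pos: [0.629, -0.0202, 0.0653]
tool_rot: [0.004, 0.966, 0.26, 0.001]
contact_force: [-0.2, -0.4, -3.6]
gripper_width: 0.156
```

```bash
python3 st.py
```

```text
t 19.68 pos [ 0.629  -0.0202  0.0653] thx 30.17 tilt [ 0.21 -0.37] F [-0.23 -0.41 -3.57] M [-0.033  0.042  0.318] w 0.156 q [-0.63  0.76  0.82  1.84 -0.72  0.87 -0.5 ] tq [ -0.193 -56.124  17.18  -18.705  -0.344   0.024  -0.554]
```

>>> send_rows(motion="0 0 0 0 0 0 0.4;0 0 0 0 0 0 0.4;0 0 2 0 0 2 0.4;0 0 2.5 0 0 7 0.4;-1.3 -0.7 0.5 0 0 7 0.4;-1.8 -1.05 0 0 0 7 0.4;-1.8 -1.05 0 0 0 7 0.4;-1.8 -1.05 0 0 0 7 0.4;-1.8 -1.05 0 0 0 7 0.4;-1.8 -1.05 0 0 0 7 0.4;-1.8 -1.0 0 0 0 7 0.4;-0.8 -0.5 0 0 0 4 0.4;0 0 0 0 0 0 0.4")

```text
t: 20.77
eef_pos: [0.4993, -0.0965, 0.1219]
tool_rot: [0.005, 0.683, 0.73, 0.009]
contact_force: [0.3, 0.7, 0.2]
gripper_width: 0.598
```

```bash
python3 st.py 3 90.6
```

```text
t 20.77 pos [ 0.4993 -0.0965  0.1219] thx 93.77 tilt [1.15 0.39] F [0.28 0.71 0.23] M [-0.027  0.047 -0.025] w 0.598 q [-0.45  0.4   0.65  2.1  -0.37  0.74  0.5 ] tq [  0.053 -39.323   6.896 -20.092   0.153  -0.159   0.978]
to go cm [0.0741 0.2502] turn -3.1664874837625803
```

>>> send_rows(motion="0.05 0.25 -0.5 -0.4 1.1 -3 0.4;-0.15 0 -2 0 0 0 0.4;-0.1 0 -2 0 0.1 0 0.4;-0.1 0 -1.4 0 0.1 0 0.4;0 0 -0.1 0 0 0 0.4")

```text
t: 21.18
eef_pos: [0.5019, -0.0936, 0.0633]
tool_rot: [0.002, 0.708, 0.706, 0.003]
contact_force: [0.4, 0.4, -0.0]
gripper_width: 0.597
```

```bash
python3 st.py 3 90.6
```

```text
t 21.18 pos [ 0.5019 -0.0936  0.0633] thx 89.79 tilt [0.46 0.06] F [ 0.44  0.41 -0.03] M [ 0.026 -0.017 -0.025] w 0.597 q [-0.4   0.51  0.59  2.12 -0.48  0.64  0.51] tq [  0.476 -43.878   8.49  -17.187  -0.215  -0.441   0.26 ]
to go cm [-0.1874 -0.0373] turn 0.8084062323540877
```

>>> send_rows(motion="-0.2 -0.05 -0.1 0 0.4 0.8 0.4;0 0 0 0 0 0 0.4;0 0 0 0 0 0 0.8;0 0 0 0 0 0 1;0 0 0 0 0 0 1;0 0 0 0 0 0 1")

```text
t: 21.68
eef_pos: [0.5001, -0.0937, 0.0645]
tool_rot: [-0.001, 0.704, 0.71, 0.0]
contact_force: [-0.2, -1.1, -5.3]
gripper_width: 0.15
```

```bash
python3 st.py 3 90.6
```

```text
t 21.68 pos [ 0.5001 -0.0937  0.0645] thx 90.46 tilt [-0.08  0.12] F [-0.25 -1.1  -5.32] M [-0.302  0.029 -0.031] w 0.15 q [-0.4   0.51  0.59  2.11 -0.47  0.65  0.52] tq [ -0.451 -45.934   8.607 -19.425  -0.212  -0.235   0.003]
to go cm [-0.0105 -0.0298] turn 0.14158149394347674
```

>>> send_rows(motion="0 0 0 0 0 -3.5 1;0 0 0 0 0 -3.5 1;0 0 0 0 0 -3.5 1;0 0 0 0 0 -3.5 1;0 0 0 0 0 -3.5 1;0 0 0 0 0 -3.5 1;0 0 0 0 0 -3.5 1")

```text
t: 22.27
eef_pos: [0.5003, -0.0938, 0.0645]
tool_rot: [0.001, 0.843, 0.538, 0.001]
contact_force: [0.7, -1.4, -6.8]
gripper_width: 0.156
```

```bash
python3 st.py
```

```text
t 22.27 pos [ 0.5003 -0.0938  0.0645] thx 65.08 tilt [ 0.14 -0.05] F [ 0.75 -1.38 -6.79] M [-0.241 -0.201  0.163] w 0.156 q [-0.49  0.54  0.71  2.12 -0.57  0.67  0.17] tq [  0.649 -45.902  10.096 -17.398   0.006   0.333   0.583]
```

>>> send_rows(motion="0 0 0 0 0 -2 1;0 0 0 0 0 -2 1;0 0 0 0 0 -2 1")

```text
t: 22.52
eef_pos: [0.5003, -0.0938, 0.0645]
tool_rot: [0.002, 0.871, 0.491, 0.001]
contact_force: [1.5, -1.6, -6.2]
gripper_width: 0.159
```

```bash
python3 st.py
```

```text
t 22.52 pos [ 0.5003 -0.0938  0.0645] thx 58.78 tilt [ 0.17 -0.16] F [ 1.49 -1.63 -6.25] M [-0.143 -0.162  0.221] w 0.159 q [-0.51  0.56  0.74  2.12 -0.6   0.68  0.09] tq [  0.161 -45.332  10.776 -17.221  -0.091   0.317   0.235]
```

>>> send_rows(motion="0 0 0 0 0 -2 1;0 0 0 0 0 -2 1")

```text
t: 22.68
eef_pos: [0.5003, -0.0938, 0.0645]
tool_rot: [0.002, 0.888, 0.459, 0.001]
contact_force: [0.9, -1.5, -5.5]
gripper_width: 0.158
```

```bash
python3 st.py
```

```text
t 22.68 pos [ 0.5003 -0.0938  0.0645] thx 54.64 tilt [ 0.18 -0.22] F [ 0.85 -1.51 -5.46] M [-0.222 -0.138  0.134] w 0.158 q [-0.52  0.56  0.76  2.12 -0.61  0.68  0.03] tq [  0.12  -45.282  11.097 -17.135  -0.075   0.317   0.246]
```

>>> send_rows(motion="0 0 0 0 0 -2 1;0 0 0 0 0 -2 1")

```text
t: 22.85
eef_pos: [0.5003, -0.0938, 0.0645]
tool_rot: [0.003, 0.904, 0.426, 0.0]
contact_force: [0.1, -1.7, -7.2]
gripper_width: 0.158
```

```bash
python3 st.py
```

```text
t 22.85 pos [ 0.5003 -0.0938  0.0645] thx 50.49 tilt [ 0.19 -0.29] F [ 0.13 -1.71 -7.22] M [-0.152 -0.132  0.203] w 0.158 q [-0.54  0.57  0.78  2.12 -0.63  0.69 -0.02] tq [  0.069 -45.187  11.418 -17.042  -0.067   0.308   0.247]
```

>>> send_rows(motion="0 0 0 0 0 -2 1;0 0 0 0 0 -2 1")

```text
t: 23.02
eef_pos: [0.5004, -0.0939, 0.0645]
tool_rot: [0.004, 0.919, 0.393, 0.0]
contact_force: [1.7, -1.2, -5.5]
gripper_width: 0.158
```

```bash
python3 st.py
```

```text
t 23.02 pos [ 0.5004 -0.0939  0.0645] thx 46.34 tilt [ 0.2  -0.36] F [ 1.71 -1.22 -5.54] M [-0.182 -0.085  0.218] w 0.158 q [-0.55  0.58  0.8   2.12 -0.65  0.69 -0.08] tq [  0.011 -45.099  11.744 -16.95   -0.061   0.301   0.245]
```

>>> send_rows(motion="0 0 0 0 0 -1 1;0 0 0 0 0 -1 1")

```text
t: 23.18
eef_pos: [0.5004, -0.0939, 0.0645]
tool_rot: [0.004, 0.926, 0.377, 0.0]
contact_force: [0.5, -2.2, -5.2]
gripper_width: 0.156
```

```bash
python3 st.py
```

```text
t 23.18 pos [ 0.5004 -0.0939  0.0645] thx 44.26 tilt [ 0.2  -0.41] F [ 0.45 -2.25 -5.22] M [-0.074 -0.137  0.269] w 0.156 q [-0.56  0.58  0.81  2.12 -0.66  0.7  -0.11] tq [ -0.277 -44.804  12.079 -16.849  -0.209   0.335  -0.087]
```

>>> send_rows(motion="0 0 0 0 0 -1 1;0 0 0 0 0 -1 1")

```text
t: 23.35
eef_pos: [0.5004, -0.0939, 0.0645]
tool_rot: [0.004, 0.933, 0.36, 0.0]
contact_force: [0.2, -1.8, -5.9]
gripper_width: 0.159
```

```bash
python3 st.py
```

```text
t 23.35 pos [ 0.5004 -0.0939  0.0645] thx 42.18 tilt [ 0.19 -0.44] F [ 0.25 -1.84 -5.94] M [-0.117 -0.109  0.394] w 0.159 q [-0.57  0.59  0.82  2.12 -0.67  0.7  -0.14] tq [ -0.275 -44.875  12.283 -16.792  -0.248   0.353  -0.118]
```

>>> send_rows(motion="0 0 0 0 0 -1 1")

```text
t: 23.43
eef_pos: [0.5004, -0.0939, 0.0645]
tool_rot: [0.004, 0.936, 0.351, 0.0]
contact_force: [0.5, -2.3, -6.4]
gripper_width: 0.154
```

```bash
python3 st.py
```

```text
t 23.43 pos [ 0.5004 -0.0939  0.0645] thx 41.12 tilt [ 0.18 -0.45] F [ 0.51 -2.34 -6.45] M [-0.209 -0.155  0.386] w 0.154 q [-0.57  0.59  0.82  2.12 -0.67  0.7  -0.15] tq [ -0.247 -44.863  12.386 -16.756  -0.275   0.351  -0.149]
```

>>> send_rows(motion="0 0 0 0 0 0 1")

```text
t: 23.52
eef_pos: [0.5004, -0.0939, 0.0645]
tool_rot: [0.004, 0.936, 0.351, 0.0]
contact_force: [1.6, -2.2, -5.7]
gripper_width: 0.156
```

```bash
python3 st.py; python3 - <<'E'
from h import *
for i in range(4):
    read_camera("side");o=get_obs();print(o["torque"],o["joint_torque"][6],o["t"])
E
```

```text
t 23.52 pos [ 0.5004 -0.0939  0.0645] thx 41.07 tilt [ 0.18 -0.46] F [ 1.58 -2.19 -5.7 ] M [-0.121 -0.127  0.367] w 0.156 q [-0.57  0.59  0.82  2.12 -0.67  0.7  -0.15] tq [ -0.431 -44.412  12.606 -16.69   -0.362   0.316  -0.549]
[-0.1736 -0.1669  0.3678] -0.47099070623517036 23.5667
[-0.1902 -0.1135  0.3726] -0.42236678302288055 23.6167
[-0.1231 -0.1654  0.3554] -0.39133619517087936 23.6667
[-0.1638 -0.1189  0.3609] -0.38019158877432346 23.7167
```

>>> send_rows(motion="0 0 0 0 0 0 0.4;0 0 0 0 0 0 0.4;0 0 2 0 0 2 0.4;0 0 2.5 0 0 7 0.4;1.1 -0.3 0.5 0 0 7 0.4;1.4 -0.4 0 0 0 7 0.4;1.4 -0.4 0 0 0 7 0.4;1.4 -0.4 0 0 0 7 0.4;1.4 -0.4 0 0 0 7 0.4;1.4 -0.4 0 0 0 7 0.4;1.0 -0.3 0 0 0 6 0.4;0.4 -0.1 0 0 0 4 0.4;0 0 0 0 0 0 0.4")

```text
t: 24.8
eef_pos: [0.602, -0.1214, 0.1225]
tool_rot: [0.004, 0.616, 0.787, 0.006]
contact_force: [0.0, -1.5, 0.5]
gripper_width: 0.597
```

```bash
sed -i 's/(.6015,-.121)/(.6015,-.1225)/' st.py; python3 st.py 2 102
```

```text
t 24.8 pos [ 0.602  -0.1214  0.1225] thx 103.89 tilt [0.81 0.21] F [ 0.   -1.51  0.5 ] M [-0.032  0.035 -0.063] w 0.597 q [-0.32  0.55  0.58  1.84 -0.4   0.85  0.69] tq [  0.246 -51.628   9.558 -22.238   0.123  -0.031   0.845]
to go cm [-0.0489 -0.113 ] turn -1.8903421774564464
```

>>> send_rows(motion="-0.05 -0.1 -0.5 -0.2 0.8 -1.8 0.4;-0.1 0 -2 0 0 0 0.4;-0.1 0 -2 0 0.1 0 0.4;-0.1 0 -1.4 0 0.1 0 0.4;0 0 -0.1 0 0 0 0.4")

```text
t: 25.22
eef_pos: [0.5992, -0.1229, 0.0634]
tool_rot: [0.0, 0.635, 0.773, 0.001]
contact_force: [0.2, 0.4, 0.1]
gripper_width: 0.599
```

```bash
python3 st.py 2 102
```

```text
t 25.22 pos [ 0.5992 -0.1229  0.0634] thx 101.18 tilt [0.08 0.07] F [0.18 0.42 0.13] M [-0.013  0.04   0.006] w 0.599 q [-0.29  0.64  0.54  1.87 -0.46  0.76  0.7 ] tq [  0.62  -55.645  11.062 -20.371  -0.121  -0.43    0.128]
to go cm [0.2274 0.0393] turn 0.8150795354398781
```

>>> send_rows(motion="0.23 0.05 -0.1 0 0 0.8 0.4;0 0 0 0 0 0 0.4;0 0 0 0 0 0 0.8;0 0 0 0 0 0 1;0 0 0 0 0 0 1;0 0 0 0 0 0 1")

```text
t: 25.72
eef_pos: [0.6015, -0.1226, 0.0647]
tool_rot: [0.0, 0.63, 0.776, 0.001]
contact_force: [-2.7, -1.2, -5.6]
gripper_width: 0.16
```

```bash
python3 st.py 2 102
```

```text
t 25.72 pos [ 0.6015 -0.1226  0.0647] thx 101.87 tilt [0.08 0.09] F [-2.71 -1.15 -5.56] M [-0.263  0.367  0.043] w 0.16 q [-0.29  0.64  0.54  1.86 -0.46  0.77  0.71] tq [ -0.662 -58.496  10.894 -22.717  -0.346  -0.371  -0.   ]
to go cm [0.0019 0.0063] turn 0.12964516337007126
```

>>> send_rows(motion="0 0 0 0 0 -3.5 1;0 0 0 0 0 -3.5 1;0 0 0 0 0 -3.5 1;0 0 0 0 0 -3.5 1;0 0 0 0 0 -3.5 1;0 0 0 0 0 -3.5 1;0 0 0 0 0 -3.5 1")

```text
t: 26.3
eef_pos: [0.6009, -0.1227, 0.0646]
tool_rot: [0.001, 0.785, 0.619, 0.001]
contact_force: [-0.6, -0.5, -2.1]
gripper_width: 0.158
```

```bash
python3 st.py
```

```text
t 26.3 pos [ 0.6009 -0.1227  0.0646] thx 76.48 tilt [ 0.16 -0.02] F [-0.61 -0.47 -2.12] M [-0.129 -0.033  0.18 ] w 0.158 q [-0.37  0.67  0.65  1.87 -0.56  0.79  0.35] tq [  0.631 -56.24   12.482 -19.914  -0.045  -0.012   0.611]
```

>>> send_rows(motion="0 0 0 0 0 -2 1;0 0 0 0 0 -2 1;0 0 0 0 0 -2 1;0 0 0 0 0 -2 1")

```text
t: 26.63
eef_pos: [0.6008, -0.1226, 0.0646]
tool_rot: [0.002, 0.829, 0.56, 0.001]
contact_force: [-0.6, -1.1, -3.2]
gripper_width: 0.154
```

```bash
python3 st.py
```

```text
t 26.63 pos [ 0.6008 -0.1226  0.0646] thx 68.1 tilt [ 0.16 -0.12] F [-0.62 -1.1  -3.21] M [-0.094 -0.007  0.151] w 0.154 q [-0.39  0.68  0.69  1.87 -0.59  0.8   0.23] tq [  0.205 -55.719  13.438 -19.598  -0.129   0.031   0.26 ]
```

>>> send_rows(motion="0 0 0 0 0 -2 1;0 0 0 0 0 -2 1")

```text
t: 26.8
eef_pos: [0.6007, -0.1226, 0.0646]
tool_rot: [0.002, 0.848, 0.53, 0.0]
contact_force: [-0.8, -0.4, -2.7]
gripper_width: 0.153
```

```bash
python3 st.py
```

```text
t 26.8 pos [ 0.6007 -0.1226  0.0646] thx 63.96 tilt [ 0.15 -0.16] F [-0.77 -0.42 -2.72] M [-0.085  0.01   0.176] w 0.153 q [-0.41  0.69  0.71  1.87 -0.61  0.8   0.18] tq [  0.186 -55.615  13.808 -19.477  -0.124   0.028   0.263]
```

>>> send_rows(motion="0 0 0 0 0 -2 1;0 0 0 0 0 -2 1")

```text
t: 26.97
eef_pos: [0.6006, -0.1226, 0.0646]
tool_rot: [0.002, 0.867, 0.499, 0.0]
contact_force: [0.3, -1.4, -2.2]
gripper_width: 0.155
```

```bash
python3 st.py
```

```text
t 26.97 pos [ 0.6006 -0.1226  0.0646] thx 59.81 tilt [ 0.14 -0.19] F [ 0.27 -1.39 -2.25] M [-0.146  0.038  0.178] w 0.155 q [-0.42  0.7   0.73  1.87 -0.63  0.81  0.12] tq [  0.159 -55.505  14.176 -19.354  -0.123   0.024   0.264]
```

>>> send_rows(motion="0 0 0 0 0 -2 1;0 0 0 0 0 -1 1")

```text
t: 27.13
eef_pos: [0.6006, -0.1225, 0.0646]
tool_rot: [0.002, 0.88, 0.475, 0.0]
contact_force: [0.3, -0.4, -2.6]
gripper_width: 0.154
```

```bash
python3 st.py
```

```text
t 27.13 pos [ 0.6006 -0.1225  0.0646] thx 56.68 tilt [ 0.14 -0.23] F [ 0.3  -0.36 -2.63] M [-0.126  0.009  0.227] w 0.154 q [-0.43  0.7   0.74  1.87 -0.64  0.82  0.07] tq [ -0.069 -55.108  14.672 -19.157  -0.242   0.068  -0.195]
```

>>> send_rows(motion="0 0 0 0 0 -1 1;0 0 0 0 0 -1 1")

```text
t: 27.3
eef_pos: [0.6006, -0.1225, 0.0646]
tool_rot: [0.003, 0.889, 0.459, -0.0]
contact_force: [-0.3, -1.1, -2.0]
gripper_width: 0.157
```

```bash
python3 st.py
```

```text
t 27.3 pos [ 0.6006 -0.1225  0.0646] thx 54.63 tilt [ 0.13 -0.26] F [-0.3  -1.05 -2.02] M [-0.083  0.014  0.313] w 0.157 q [-0.43  0.71  0.75  1.88 -0.65  0.82  0.04] tq [ -0.095 -55.211  14.819 -19.144  -0.281   0.064  -0.082]
```

>>> send_rows(motion="0 0 0 0 0 -1 1;0 0 0 0 0 -1 1")

```text
t: 27.47
eef_pos: [0.6005, -0.1225, 0.0646]
tool_rot: [0.003, 0.897, 0.442, -0.0]
contact_force: [-0.0, -0.6, -2.3]
gripper_width: 0.156
```

```bash
python3 st.py
```

```text
t 27.47 pos [ 0.6005 -0.1225  0.0646] thx 52.52 tilt [ 0.12 -0.27] F [-0.02 -0.58 -2.33] M [-0.111  0.003  0.354] w 0.156 q [-0.44  0.71  0.76  1.88 -0.66  0.82  0.01] tq [ -0.022 -55.183  15.037 -19.07   -0.332   0.049  -0.132]
```

```bash
python3 - <<'E'
from h import *
for i in range(5):
    read_camera("side");o=get_obs();print(o["torque"],o["joint_torque"][6],o["t"])
E
```

```text
[-0.0498  0.0903  0.3547] -0.291517898440361 27.5167
[-0.1358  0.0375  0.3733] -0.5544964782893658 27.5667
[-0.1309  0.0893  0.4037] -0.447556609287858 27.6167
[-0.1235  0.0635  0.3553] -0.39426136761903763 27.6667
[-0.0956  0.0263  0.3671] -0.375400660559535 27.7167
```

>>> send_rows(motion="0 0 0 0 0 0 0.4;0 0 0 0 0 0 0.4;0 0 2 0 0 3 0.4;0 0 2.5 0 0 7 0.4;-0.3 0.5 0.5 0 0 7 0.4;-0.5 0.9 0 0 0 7 0.4;-0.5 0.9 0 0 0 7 0.4;-0.5 0.9 0 0 0 7 0.4;-0.5 0.9 0 0 0 7 0.4;-0.5 0.9 0 0 0 7 0.4;-0.5 0.9 0 0 0 7 0.4;-0.5 0.9 0 0 0 7 0.4;-0.5 0.9 0 0 0 7 0.4;-0.5 0.9 0 0 0 7 0.4;-0.5 0.9 0 0 0 7 0.4;-0.5 0.9 0 0 0 7 0.4;-0.5 0.9 0 0 0 7 0.4")

```text
t: 29.13
eef_pos: [0.5414, -0.0081, 0.1245]
tool_rot: [0.006, 0.209, 0.978, 0.01]
contact_force: [-0.3, 0.6, -1.5]
gripper_width: 0.598
```

```bash
sed -i 's/(.527,.007)/(.5275,.0068)/' st.py; python3 st.py 4 202.5
```

```text
t 29.13 pos [ 0.5414 -0.0081  0.1245] thx 155.86 tilt [0.95 0.95] F [-0.27  0.63 -1.48] M [-0.008  0.029  0.01 ] w 0.598 q [-0.39  0.4   0.37  2.01 -0.23  0.76  1.27] tq [ -0.611 -44.566   6.067 -21.808  -0.347   0.006  -1.429]
to go cm [-1.387   1.4933] turn 46.638157022475355
```

>>> send_rows(motion="-0.2 0.2 0 -0.3 0.3 7 0.4;-0.2 0.2 0 -0.2 0.3 7 0.4;-0.2 0.2 0 -0.2 0.2 7 0.4;-0.2 0.2 0 -0.2 0.2 7 0.4;-0.2 0.2 0 0 0 7 0.4;-0.2 0.2 0 0 0 7 0.4;0 0 0 0 0 3 0.4;0 0 0 0 0 0 0.4")

```text
t: 29.8
eef_pos: [0.5301, 0.006, 0.1282]
tool_rot: [-0.0, -0.193, 0.981, 0.003]
contact_force: [0.9, -0.1, 0.8]
gripper_width: 0.601
```

```bash
python3 st.py 4 202.5
```

```text
t 29.8 pos [0.5301 0.006  0.1282] thx -157.79 tilt [-0.12  0.32] F [ 0.89 -0.07  0.83] M [-0.004 -0.007  0.044] w 0.601 q [-0.27  0.37  0.18  2.   -0.1   0.77  1.93] tq [ -0.025 -45.761   2.519 -21.727   0.079   0.027   0.699]
to go cm [-0.2641  0.0775] turn 360.28727562925593
```

Angle 202.2° is right. Descend.

>>> send_rows(motion="-0.26 0.08 -0.9 -0.2 0 0.2 0.4;-0.1 0 -2 0 0.1 0 0.4;-0.1 0 -2 0 0.1 0 0.4;-0.1 0 -1.5 0 0.1 0 0.4;0 0 -0.1 0 0 0 0.4")

```text
t: 30.22
eef_pos: [0.5258, 0.0063, 0.0616]
tool_rot: [-0.0, -0.188, 0.982, 0.001]
contact_force: [-0.9, -0.3, -0.2]
gripper_width: 0.601
```

```bash
python3 st.py 4 -157.5
```

```text
t 30.22 pos [0.5258 0.0063 0.0616] thx -158.31 tilt [-0.05  0.13] F [-0.92 -0.27 -0.24] M [0.019 0.05  0.017] w 0.601 q [-0.26  0.47  0.16  2.05 -0.13  0.63  1.94] tq [  0.212 -49.062   3.337 -19.06   -0.053  -0.473   0.107]
to go cm [0.1655 0.0534] turn 0.8143253615363619
```

>>> send_rows(motion="0.17 0.05 0.1 0 0 0.8 0.4;0 0 0 0 0 0 0.4;0 0 0 0 0 0 0.8;0 0 0 0 0 0 1;0 0 0 0 0 0 1;0 0 0 0 0 0 1")

```text
t: 30.72
eef_pos: [0.5283, 0.0071, 0.0641]
tool_rot: [0.0, -0.194, 0.981, 0.001]
contact_force: [-1.3, 1.8, -7.4]
gripper_width: 0.158
```

```bash
python3 st.py 4 -157.5
```

```text
t 30.72 pos [0.5283 0.0071 0.0641] thx -157.65 tilt [0.01 0.11] F [-1.3   1.78 -7.44] M [ 0.293 -0.064 -0.039] w 0.158 q [-0.26  0.47  0.16  2.05 -0.12  0.63  1.95] tq [  0.637 -52.34    4.264 -20.403   0.171   0.087  -0.009]
to go cm [-0.0758 -0.0271] turn 0.14882348396309908
```

>>> send_rows(motion="0 0 0 0 0 -3.5 1;0 0 0 0 0 -3.5 1;0 0 0 0 0 -3.5 1;0 0 0 0 0 -3.5 1;0 0 0 0 0 -3.5 1;0 0 0 0 0 -3.5 1;0 0 0 0 0 -3.5 1")

```text
t: 31.3
eef_pos: [0.5283, 0.0067, 0.0641]
tool_rot: [0.001, 0.026, 1.0, 0.0]
contact_force: [0.3, 0.2, -3.9]
gripper_width: 0.159
```

```bash
python3 st.py
```

```text
t 31.3 pos [0.5283 0.0067 0.0641] thx 177.05 tilt [ 0.17 -0.  ] F [ 0.31  0.18 -3.86] M [-0.16  -0.04   0.153] w 0.159 q [-0.35  0.48  0.28  2.06 -0.21  0.63  1.59] tq [  1.191 -50.063   4.486 -18.874  -0.018   0.143   0.615]
```

>>> send_rows(motion="0 0 0 0 0 -2 1;0 0 0 0 0 -2 1;0 0 0 0 0 -2 1;0 0 0 0 0 -2 1")

```text
t: 31.63
eef_pos: [0.5283, 0.0066, 0.0641]
tool_rot: [0.002, 0.098, 0.995, -0.001]
contact_force: [1.3, -0.9, -4.0]
gripper_width: 0.154
```

```bash
python3 st.py
```

```text
t 31.63 pos [0.5283 0.0066 0.0641] thx 168.71 tilt [ 0.21 -0.1 ] F [ 1.31 -0.86 -3.98] M [-0.043  0.007  0.196] w 0.154 q [-0.38  0.48  0.32  2.06 -0.24  0.63  1.47] tq [  0.686 -49.652   5.251 -18.73   -0.079   0.129   0.26 ]
```

>>> send_rows(motion="0 0 0 0 0 -2 1;0 0 0 0 0 -2 1")

```text
t: 31.8
eef_pos: [0.5282, 0.0065, 0.0641]
tool_rot: [0.002, 0.134, 0.991, -0.001]
contact_force: [0.5, -0.7, -3.3]
gripper_width: 0.154
```

```bash
python3 st.py
```

```text
t 31.8 pos [0.5282 0.0065 0.0641] thx 164.58 tilt [ 0.22 -0.15] F [ 0.53 -0.7  -3.33] M [-0.103 -0.064  0.206] w 0.154 q [-0.4   0.49  0.34  2.06 -0.26  0.63  1.41] tq [  0.672 -49.519   5.512 -18.68   -0.066   0.121   0.261]
```

>>> send_rows(motion="0 0 0 0 0 -2 1;0 0 0 0 0 -2 1")

```text
t: 31.97
eef_pos: [0.5283, 0.0064, 0.0641]
tool_rot: [0.002, 0.17, 0.985, -0.001]
contact_force: [0.6, 0.3, -3.9]
gripper_width: 0.153
```

```bash
python3 st.py
```

```text
t 31.97 pos [0.5283 0.0064 0.0641] thx 160.45 tilt [ 0.23 -0.19] F [ 0.58  0.29 -3.94] M [-0.056 -0.066  0.212] w 0.153 q [-0.41  0.49  0.36  2.06 -0.27  0.63  1.35] tq [  0.644 -49.38    5.771 -18.631  -0.057   0.115   0.26 ]
```

>>> send_rows(motion="0 0 0 0 0 -1.5 1;0 0 0 0 0 -1 1")

```text
t: 32.13
eef_pos: [0.5282, 0.0064, 0.0641]
tool_rot: [0.002, 0.192, 0.981, -0.001]
contact_force: [0.7, -0.6, -4.3]
gripper_width: 0.155
```

```bash
python3 st.py
```

```text
t 32.13 pos [0.5282 0.0064 0.0641] thx 157.81 tilt [ 0.24 -0.22] F [ 0.65 -0.61 -4.29] M [-0.072 -0.027  0.251] w 0.155 q [-0.43  0.49  0.37  2.06 -0.28  0.63  1.32] tq [  0.317 -49.189   6.143 -18.56   -0.17    0.124  -0.112]
```

>>> send_rows(motion="0 0 0 0 0 -1 1;0 0 0 0 0 -1 1")

```text
t: 32.3
eef_pos: [0.5282, 0.0064, 0.0641]
tool_rot: [0.002, 0.21, 0.978, -0.002]
contact_force: [1.0, -1.4, -4.2]
gripper_width: 0.155
```

```bash
python3 st.py;python3 - <<'E'
from h import *
for i in range(3):
    read_camera("side");o=get_obs();print(o["torque"],o["joint_torque"][6],o["t"])
E
```

```text
t 32.3 pos [0.5282 0.0064 0.0641] thx 155.72 tilt [ 0.23 -0.25] F [ 1.   -1.37 -4.16] M [-0.024 -0.038  0.292] w 0.155 q [-0.43  0.49  0.38  2.06 -0.29  0.63  1.29] tq [  0.332 -49.152   6.26  -18.545  -0.218   0.12   -0.082]
[-0.0127 -0.024   0.2991] -0.23265015799552202 32.35
[-0.0289  0.0343  0.3086] -0.48925308510661125 32.4
[-0.0562 -0.0568  0.266 ] -0.38267388939857483 32.45
```

>>> send_rows(motion="0 0 0 0 0 -1.5 1;0 0 0 0 0 0 1")

```text
t: 32.62
eef_pos: [0.5281, 0.0063, 0.0641]
tool_rot: [0.002, 0.223, 0.975, -0.002]
contact_force: [0.8, -0.4, -4.1]
gripper_width: 0.151
```

```bash
python3 st.py;python3 - <<'E'
from h import *
for i in range(2):
    read_camera("side");o=get_obs();print(o["torque"],o["joint_torque"][6],o["t"])
E
```

```text
t 32.62 pos [0.5281 0.0063 0.0641] thx 154.2 tilt [ 0.22 -0.25] F [ 0.81 -0.43 -4.07] M [-0.034  0.036  0.388] w 0.151 q [-0.44  0.49  0.39  2.06 -0.3   0.64  1.27] tq [  0.115 -48.94    6.657 -18.483  -0.329   0.112  -0.57 ]
[-0.0831 -0.0602  0.4144] -0.4856076277792454 32.6667
[-0.0404 -0.0324  0.3239] -0.40267540141940117 32.7167
```

>>> send_rows(motion="0 0 0 0 0 0 0.3;0 0 0 0 0 0 0.3;0 0 1.5 0 0 0 0.3;0 0 2.5 0 0 0 0.3;0 0 3 0 0 0 0.3;0 0 3.5 0 0 0 0.3;-1 3 2 0 0 0 0.3;-1 4 0.5 0 0 0 0.3;-1 4 0 0 0 0 0.3;-1 4 0 0 0 0 0.3;-1 4 0 0 0 0 0.3;-1 4 0 0 0 0 0.3;0 3 0 0 0 0 0.3;0 0 0 0 0 0 0.3;0 0 0 0 0 0 0.3")

```text
t: 33.97
eef_pos: [0.4655, 0.2743, 0.208]
tool_rot: [0.006, 0.232, 0.973, 0.006]
contact_force: [0.7, -0.9, -0.2]
gripper_width: 0.702
```

```bash
python3 st.py;python3 - <<'E'
from h import *
ims=[]
for c in ("top","side"):
    im=read_camera(c);cv2.imwrite(f"pics/{c}9.png",im[:,:,::-1]);ims.append(im[:,:,::-1])
cv2.imwrite("pics/z9.png",np.hstack([cv2.resize(ims[0][150:260,270:400],(400,340)),cv2.resize(ims[1][200:330,270:420],(400,340))]))
E
```

```text
t 33.97 pos [0.4655 0.2743 0.208 ] thx 153.21 tilt [0.86 0.47] F [ 0.73 -0.9  -0.17] M [-0.044  0.057  0.015] w 0.702 q [-0.96  0.28  0.37  1.94 -0.12  0.93  0.58] tq [ -1.913 -40.693   1.993 -26.2    -0.226  -0.165  -0.114]
```

View pics/z9.png

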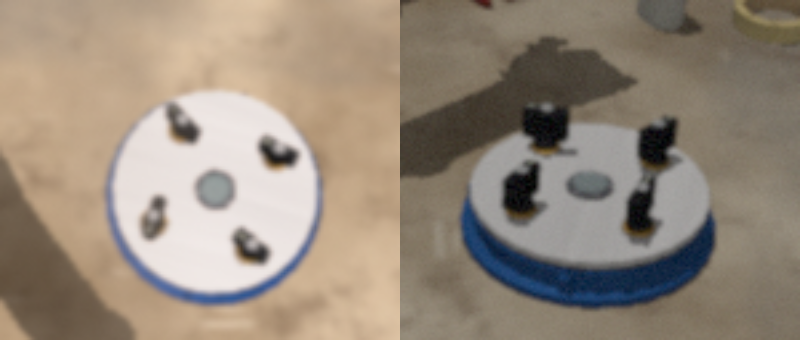

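View pics/side9.png

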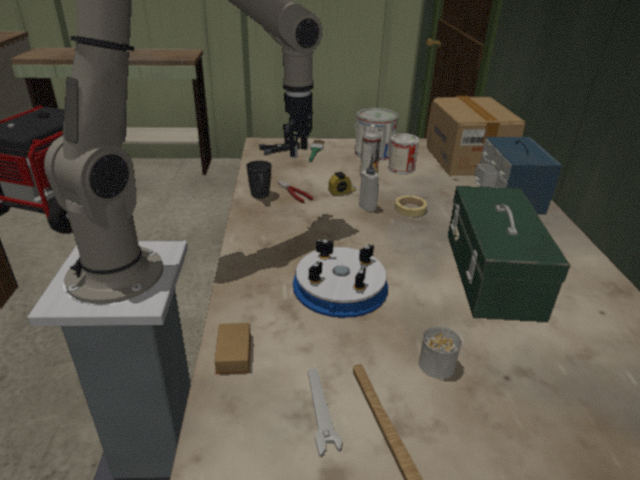

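```bash
python3 -c "
from station import *
print(hand_in(), get_obs()['t'])"
```

```text
the job is handed in; nothing more can be done
the job is handed in; nothing more can be done
```

I tightened all four knobs clockwise in two crosswise passes (1, 3, 2, 4 each time) and handed the job in at about 34 s.

- **First pass:** each knob was run until the torque rose from about 0.03 to 0.2 N m, then about 30° further. The stop positions I felt later suggest knob 3 was really nearer 34° and knob 1 about 31.5°. On knob 1, the gripper seems to have turned the bar through part of its loose travel when it closed. I worked out its bite point from the torque rise, and its stop came within about 1.5° of where that predicted.
- **Second pass:** each knob was turned until the torque climbed above its steady 0.2 N m, then released. Each climb began within a few degrees of where the first pass predicted the stop.

| Knob | Torque when I stopped (N m, wrist reading) |
|---|---|
| 1 | about 0.32 |
| 3 | about 0.36 |
| 2 | about 0.37 |
| 4 | about 0.33–0.37 |

Single readings, which vary by about 0.03 N m or more, reached 0.39 on knob 3, 0.40 on knob 2 and 0.41 on knob 4. That is above the 0.38 limit but below the 0.45 N m at which a stud strips. The torque kept rising and never dropped off, so I saw no sign of stripping, but I could not check the studs directly.

In the last pictures, all four bars had turned as expected and the surrounding objects looked undisturbed. The gripper was open, well clear of the cover at about 0.21 m height, and the force reading was near zero.

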